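# Close up a vacuum pump's intake filter after a filter change

### The arm

A 7-joint arm with a two-finger parallel gripper is mounted at the origin on the work surface. World frame = base frame: x ahead of the robot, y to its left, z up, the work surface at z = 0. Lengths are in m, angles in rad, forces in N, time in s.
With the tool pointing down it reaches from about 0.425 to 0.925 m from the base axis. Payload 6.8 kg.
Tool frame: the origin (TCP) lies midway between the tips of the shut fingers; the grasp point (between the pads) lies r.grasp_offset behind it (r.grasp_offset is the distance from the TCP to the grasp point, in m); z points along the fingers, y is the direction in which the jaws open and shut (so a half turn about z gives the same grasp; the last joint's range is limited). The gripper opens to 85 mm and grips with 20 to 120 N. Pads are 22 mm wide; open, the fingers measure 114 mm over their backs; the gripper's body (76 mm by 85 mm) begins 54 mm behind the grasp point. The pads swing forward as they close: fully open they stand 13 mm farther back than shut.
Start: joints at [-1.317, 0.477, 0.022, 1.555, -0.011, 1.109, -0.083], TCP at [0.239, 0.631, 0.231] pointing down, gripper open.
Joint ranges: [-2.96, 2.96], [-0.34, 2.1], [-1.41, 1.46], [0.24, 2.44], [-1.37, 4.51], [0.17, 1.92], [-2.96, 2.96]. Speed limits (rad/s): [2.39, 2.39, 3.14, 3.14, 3.14, 3.14, 3.14].

### API

Orientations are given as a rotation vector (axis times angle).
In Python, from bench import r gives the robot as it stands. The module is installed in compiled form; this text tells all that it offers.
- The arm moves only by the tool send_rows, never from a script. Its argument "moves" is one flat list of numbers, 4 for each row, row after row: the shift along the tool's x, y, z in mm, then the turn about the tool's z in degrees. A call has 1 to 8 rows; each row is the pose to reach, as a shift and turn from the pose commanded when the call began, along the tool's axes at that moment; what a row does not reach only later rows make up. A row lasts 1/8 s, in which the tool goes at most 62.5 mm and 10.7 degrees, less where a joint would pass 70% of its speed; a pose out of reach is approached as far as the arm can. A call with a gripper value outside its range is refused whole. "hand" is the closure, from 0 (fully open) to 1 (shut), set as the call begins (left out, the last holds). The fingers move at their own pace and stop on an object; "newtons" is the grip in N (left out, the last holds). Time passes only in rows, so rows that repeat a pose let the fingers close. It gives the time, the measured TCP pose, the force and the opening at its end, in the units of the state.
- r.get_obs(): the state, without advancing time (a new reading comes with each control period).
- r.grab_frame(name): name is "scene" or "top"; returns a dict with "img" (384x512x3 uint8, red, green, blue), "mtx" (3x3 intrinsics, pixels), "D" ([k1, k2, p1, p2, k3] as OpenCV has them; the pictures are not rectified), "world_to_cam" (4x4, takes a point from world to camera coordinates). Camera axes: x right, y up, looking along -z (the intrinsics and any distortion apply to the point x, -y, -z); pixel columns grow to the right and rows downward; lengths in m; the calibration is good to about 2 mm. A picture is of the moment at which its call begins. There is no depth.
- r.hand_in(): hands the job in, once; it reports no verdict.
The state is a dict: "clock": time; "joints": joint angles; "qvel": joint speeds; "tau": joint torques, N m; "tcp_pos": TCP position; "orientation": TCP orientation; "contact_force": force on the tool from outside, world axes, zero at the start; "moment": the same for the moment, N m; "grip_width": finger opening in m.
Only numpy, scipy, OpenCV 4.12 (cv2) and the standard library are available. Lean on these libraries where they do the work, as an engineer would, in place of code of your own. Each camera call takes 0.05 s, during which the arm holds its last target.

### The job

The fresh element is already in the intake filter of the feeder's vacuum pump. Drop the clogged element from the table into the wire basket, lower the lid over the centre stud until it sits flush on the filter's rim (do not let it fall on), then put the wing nut on the stud and spin it down clockwise until it is snug on the lid. Leave the oil bottle and the work light standing.

Things in the scene. Friction and masses are not known exactly. Their poses are not given: they have to be found in the camera images.
- pump: Fixed vacuum pump unit. Origin on the table straight under the middle of the open intake filter; z up, y points from the filter to pump and motor. The filter bowl is a grey upright cup, 88 mm outside, 80 mm inside, rim 105 mm above the table, with the fresh pleated element inside and a vertical steel stud in the middle.
- pump_head (a point): Top middle of the pump head, 165 mm from the filter's axis along the unit's y, 174 mm above the table. Head and motor begin 112 mm from the filter's axis, are up to 198 mm tall and reach 95 mm to either side. A 26 mm pipe joins bowl and pump 60 mm above the table; a 22 mm spigot at 72 mm height points to the unit's +x and ends 80 mm from the axis.
- rim (a point): Centre of the filter bowl's rim, on the stud's axis, 105 mm above the table. When the lid is home, its point lid_seat is here.
- stud_tip (a point): Tip of the fixed vertical stud, on the filter's axis, 164 mm above the table. Its top 11 mm is a plain point 11 mm thick that tapers to 6 mm over the last 4 mm; below, from 153 mm down, is a coarse right-handed two-start thread 17 mm across with 14 mm of travel a turn: a nut goes down when turned clockwise seen from above.
- lid: Loose aluminium filter lid lying right way up on its skirt; origin at the middle of the skirt's lower edge, z its axis. Round plate 99 mm across, skirt 12 mm deep at its edge (93 mm inside), in the middle a round hub 36 mm across that rises 32 mm above the plate; 48 mm tall over all, 0.2 to 0.33 kg. A hole 21 mm across runs through plate and hub.
- lid_hub (a point): Grasp point on the lid's hub, on its axis, 8 mm below the hub's top and 40 mm above the lid's lower edge.
- lid_seat (a point): Centre of the underside of the lid's plate, 12 mm above its lower edge and 28 mm below lid_hub: the face that rests on the filter's rim. With the lid home the top of its hub is 141 mm above the table and the stud stands 23 mm out of it. z is the lid's axis.
- wing_nut: Loose dark steel wing nut standing on its foot, wings up; origin at the middle of its foot. Body 27 to 31 mm across, 20 mm tall; threaded bore 18 mm wide, 13 mm across the threads. Two flat wings stand out along the nut's x, both ways: 55 mm over all, 8 mm thick, from 7 to 27 mm above the foot. 0.13 to 0.21 kg. A half turn looks the same.
- nut_center (a point): Grasp point of the wing nut, on its axis, 17 mm above its foot. It can be gripped over the wing ends, along the nut's x.
- nut_foot (a point): Centre of the wing nut's foot. Put on the stud, the nut rests on the start of the thread, foot 146 to 153 mm above the table. It runs down freely, does not turn back by itself, and is home with the foot on the lid's hub, 141 mm above the table, after 0.4 to 0.9 turns clockwise; the resisting moment then rises at once: 0.1 to 1 N m is snug.
- old_element: Clogged pleated filter element: upright cylinder of brown paper with black rubber ends, 62 mm across, 62 mm tall, 34 mm bore, 0.08 to 0.15 kg, standing loose on the table; origin at the centre of its underside.
- element_center (a point): Centre of the clogged element, 31 mm above its underside. It can be gripped over its outside.
- basket: Fixed open wire basket, 200 mm along its x, 150 mm along its y, 110 mm tall, floor 4 mm up; origin at the centre of its underside.
- oil_bottle: Bystander: white oil bottle, 48 mm across, 130 mm tall, standing loose; origin at its foot.
- work_light: Bystander: blue and black hand work light, 64 mm across its foot, 240 mm tall, standing loose; origin at its foot.
Not all that is in view belongs to the job. Of the things shaped like the wing_nut, the steel one is meant.

How it is judged:
By the outcome, as a careful person would: the job done as asked, in the order asked, and still so for the second after the job is handed in, with the robot touching nothing.
It also fails if it takes over 72 s, if anything falls off the work surface, if the arm or the gripper's body presses on something with over 40 N, if the wrist force passes 120 N, or if a joint passes its speed limit or range.

## Working session

There is one attempt and no reset: what is moved stays moved. The work goes in short steps, Python scripts to look and compute and a tool call to move; the robot and the scene stay as the last step left them, time stands still between calls to the robot, and variables do not carry over. Pictures are saved under pics/ and viewed, and the job is handed in when it is done.

Besides the shell and the picture viewer there is one more tool, called by a JSON object that holds its "op" and its "data". send_rows: Moves the arm, as the interface text tells. Its arguments: {"type":"object","properties":{"moves":{"type":"array"},"hand":{"type":"number"},"newtons":{"type":"number"}},"required":["moves"]}

```bash
mkdir -p pics
python3 - <<'E'
from bench import r
import cv2,numpy as np,pickle
print(r.get_obs(), r.grasp_offset)
for n in("scene","top"):
    f=r.grab_frame(n); pickle.dump(f,open(f"{n}0.pkl","wb"))
    cv2.imwrite(f"pics/{n}0.png",cv2.resize(f["img"][:,:,::-1],(800,600),interpolation=cv2.INTER_CUBIC))
    print(n,f["mtx"],f["D"],f["world_to_cam"])
E
```

```text
{'clock': 0.0, 'joints': array([-1.3171112 ,  0.47781287,  0.02234897,  1.55646547, -0.01149582,
        1.10926367, -0.08308754]), 'qvel': array([-0.00081482,  0.0015153 ,  0.00063869, -0.00016384,  0.00056859,
        0.00046777,  0.00164827]), 'tau': array([ 2.22968829e-04, -5.96453261e+01,  1.60793591e+00, -2.81185716e+01,
        1.24165855e-02,  9.54501535e-03, -8.20110614e-06]), 'tcp_pos': array([0.23872437, 0.63074632, 0.2303114 ]), 'orientation': array([-5.65120383e-01, -3.09015726e+00,  2.84544066e-03]), 'contact_force': array([ 1.01664861, -0.54446616,  0.99516603]), 'moment': array([-0.00962401,  0.02206061, -0.02332914]), 'grip_width': 0.08519623887864002} 0.0187
scene [[446.53524639   0.         256.32889107]
 [  0.         446.53524639 190.35583664]
 [  0.           0.           1.        ]] [-0.07529637  0.          0.          0.          0.        ] [[ 6.16469843e-01  7.87378511e-01  1.12715653e-04 -3.42243944e-01]
 [-5.31255222e-01  4.15835102e-01  7.38138915e-01  2.34651701e-01]
 [ 5.81147849e-01 -4.55100262e-01  6.74648745e-01 -1.53273280e+00]
 [ 0.00000000e+00  0.00000000e+00  0.00000000e+00  1.00000000e+00]]
top [[365.34681737   0.         255.1322864 ]
 [  0.         365.34681737 189.07691941]
 [  0.           0.           1.        ]] [-0.00127005  0.          0.          0.          0.        ] [[-0.02318893 -0.99971509 -0.0056574  -0.02532787]
 [ 0.99526472 -0.02361928  0.09428825 -0.59182024]
 [-0.09439501 -0.00344416  0.99552886 -1.21672845]
 [ 0.          0.          0.          1.        ]]
```

View pics/scene0.png

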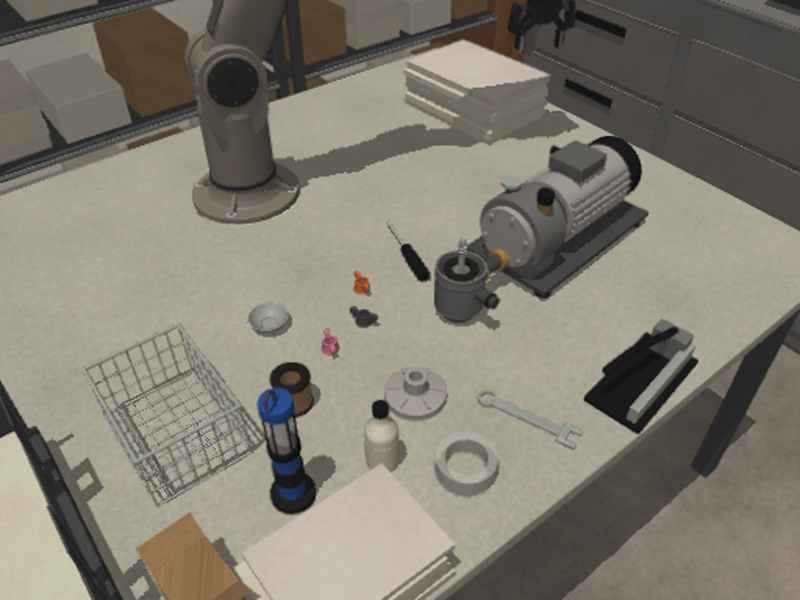

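View pics/top0.png

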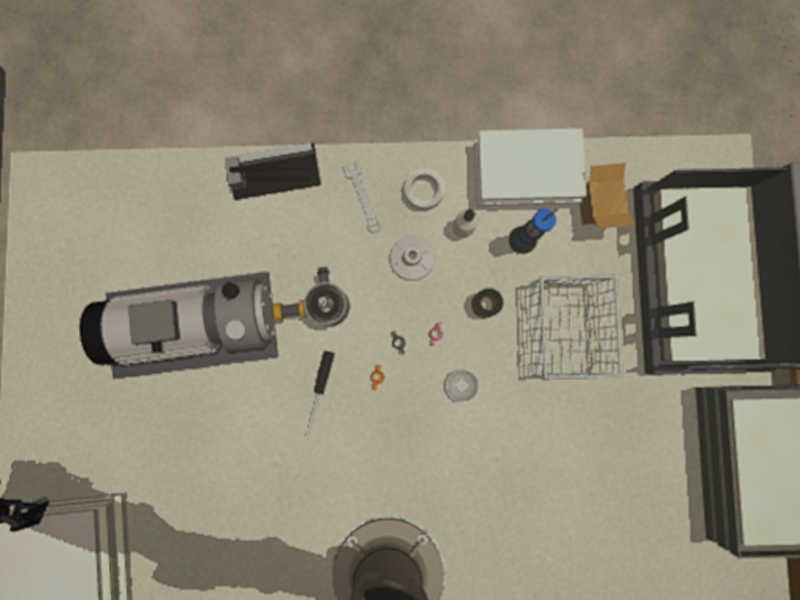

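The top view has three wing-nut shapes: dark grey at about (398,342), pink at (435,333) and orange at (377,377). The dark grey one fits "dark steel". I'll confirm that and measure in enlarged crops.

```bash
cat > h.py <<'E'
import cv2,numpy as np,pickle
def ld(n,k=0): return pickle.load(open(f"{n}{k}.pkl","rb"))
def proj(f,P):
    P=np.atleast_2d(P); W=f["world_to_cam"]; c=P@W[:3,:3].T+W[:3,3]; c=c*[1,-1,-1]
    return cv2.projectPoints(c,np.zeros(3),np.zeros(3),f["mtx"],np.array(f["D"]))[0][:,0]
def ray(f,uv):
    W=f["world_to_cam"]; p=cv2.undistortPoints(np.array([[uv]],float),f["mtx"],np.array(f["D"]))[0,0]
    d=W[:3,:3].T@np.array([p[0],-p[1],-1]); o=-W[:3,:3].T@W[:3,3]; return o,d/np.linalg.norm(d)
def atz(f,uv,z):
    o,d=ray(f,uv); return o+d*(z-o[2])/d[2]
def tri(fa,a,fb,b):
    (o1,d1),(o2,d2)=ray(fa,a),ray(fb,b)
    s=np.linalg.lstsq(np.c_[d1,-d2],o2-o1,rcond=None)[0]
    p,q=o1+s[0]*d1,o2+s[1]*d2; return (p+q)/2,np.linalg.norm(p-q)
def crop(f,x0,y0,w,h,s): # with ruler ticks
    im=cv2.resize(f["img"][y0:y0+h,x0:x0+w,::-1],None,fx=s,fy=s,interpolation=cv2.INTER_CUBIC)
    for i in range(0,w,10):
        cv2.line(im,(i*s,0),(i*s,6),(0,0,255),1); cv2.putText(im,str(x0+i),(i*s,16),0,.35,(0,0,255),1)
    for i in range(0,h,10):
        cv2.line(im,(0,i*s),(6,i*s),(0,0,255),1); cv2.putText(im,str(y0+i),(8,i*s+4),0,.35,(0,0,255),1)
    return im
E
python3 - <<'E'
from h import *
s,t=ld("scene"),ld("top")
cv2.imwrite("pics/c1.png",crop(t,185,130,150,112,5))
cv2.imwrite("pics/c2.png",crop(s,155,145,175,130,4))
cv2.imwrite("pics/c3.png",crop(t,320,130,90,115,5))
E
```

```text
(no output)
```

View pics/c1.png

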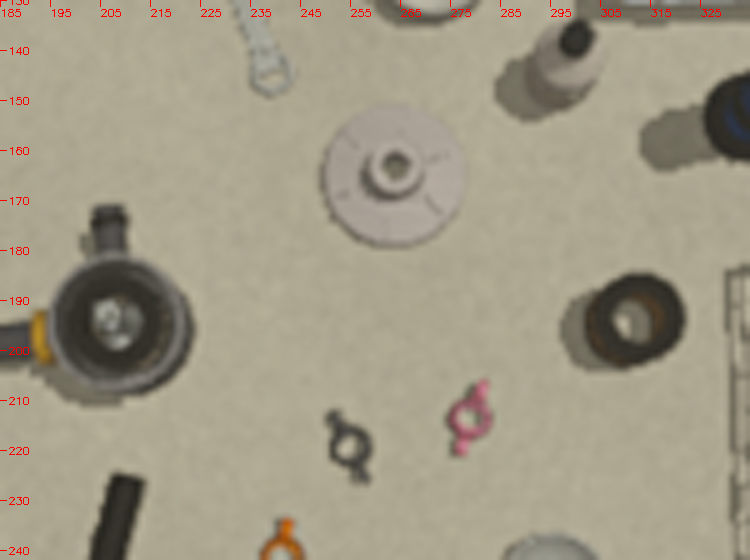

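View pics/c2.png

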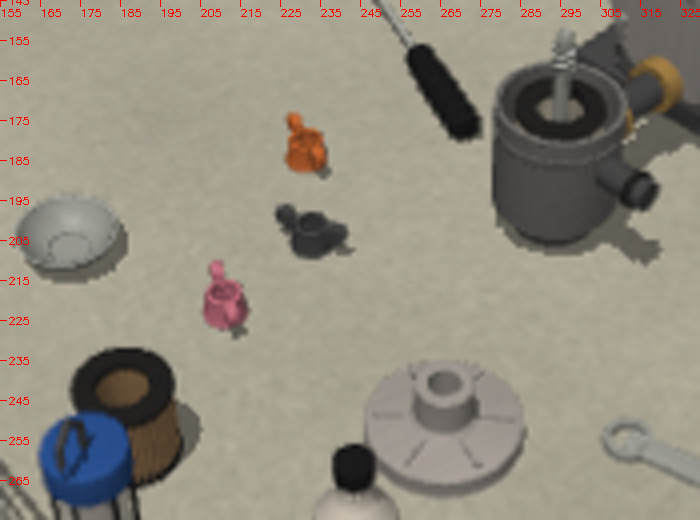

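View pics/c3.png

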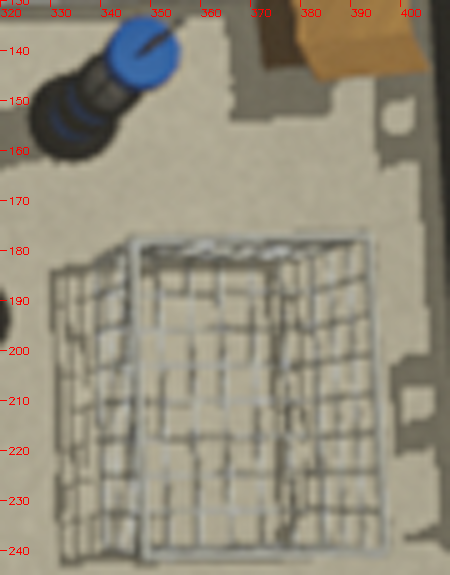

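Run:
```python
from h import *
s,t=ld("scene"),ld("top")
P={"elem_top":((185.7,241.4),(311.9,193.8)),"hub_top":((265.9,240.4),(264.3,163.1)),"nut_top":((232.6,200.3),(254.9,219.3)),
"rim":((295.3,171.9),(208.9,195.1))}
for k,(a,b) in P.items(): print(k,*[np.round(v,4) for v in tri(s,a,t,b)])
print("lid from plate",atz(t,(263.8,165),.008))
for n,uv in dict(wa=(251.5,212.6),wb=(257.3,225.3)).items(): print(n,atz(t,uv,.02))
for uv in ((346,178.3),(394.3,177),(396.5,239.5),(348.5,240.5)): print(atz(t,uv,.11))
cv2.imwrite("pics/d1.png",crop(t,190,165,40,45,13))
cv2.imwrite("pics/d2.png",crop(s,270,145,60,65,9))
cv2.imwrite("pics/d3.png",crop(t,235,205,40,35,16))
cv2.imwrite("pics/d4.png",crop(s,215,185,40,35,16))
```

```text
elem_top [ 0.569  -0.2266  0.0542] 0.0027
hub_top [ 0.6782 -0.0702  0.046 ] 0.005
nut_top [ 0.4898 -0.0341  0.0168] 0.0044
rim [0.5714 0.1134 0.0953] 0.0089
lid from plate [ 0.67643755 -0.071266    0.008     ]
wa [ 0.51160603 -0.02493358  0.02      ]
wb [ 0.46809104 -0.04367044  0.02      ]
[ 0.61088529 -0.3296764   0.11      ]
[ 0.61138482 -0.48345858  0.11      ]
[ 0.41408957 -0.47869973  0.11      ]
[ 0.41444803 -0.32835516  0.11      ]
```

View pics/d1.png

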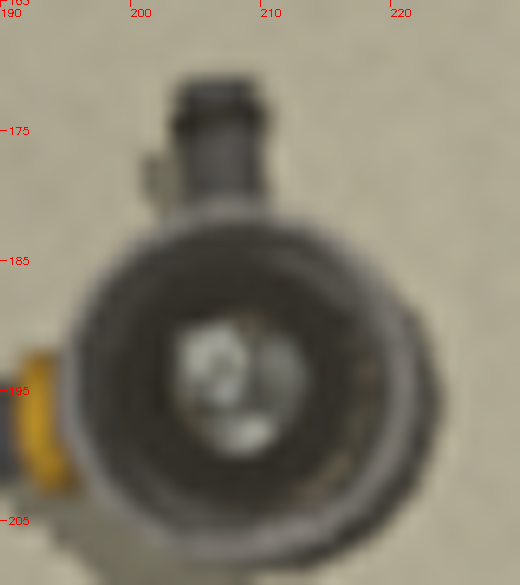

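View pics/d2.png

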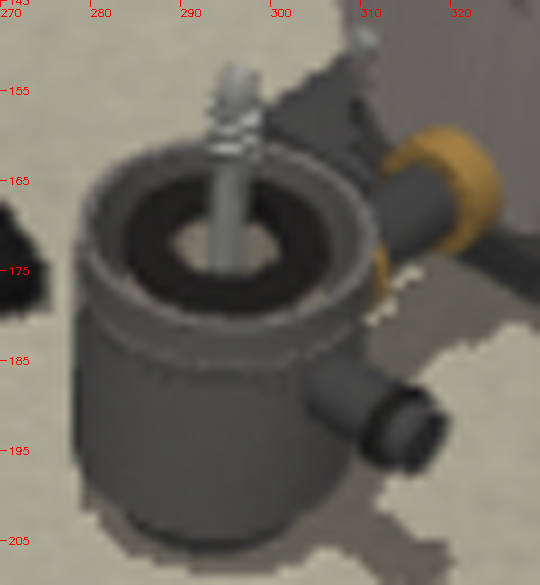

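View pics/d3.png

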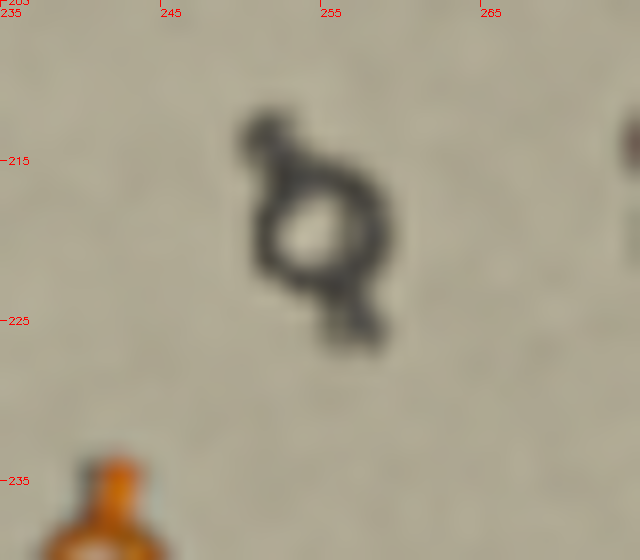

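View pics/d4.png

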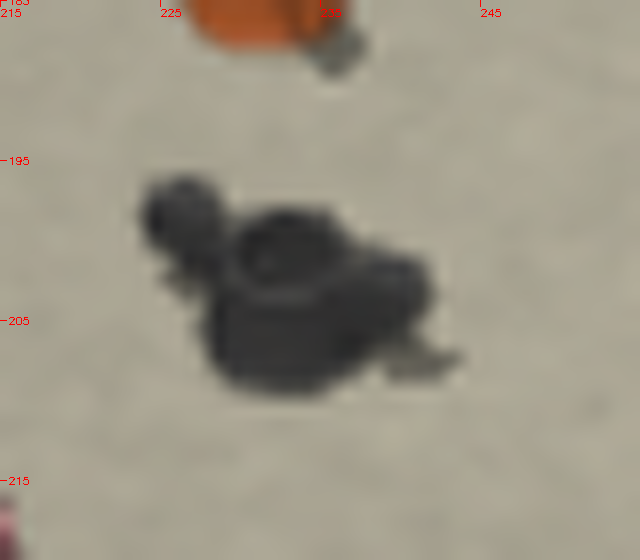

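Run:
```python
from h import *
s,t=ld("scene"),ld("top")
P={"elem_top":((185.7,241.4),(311.9,193.8),.062),"hub_top":((265.9,240.4),(264.3,163.1),.048),"nut_top":((232.6,200.3),(254.5,219.2),.02),
"rim":((295.3,170.5),(208.6,194.4),.105),"tip":((296.2,152.8),(206.8,193.0),.164)}
for k,(a,b,z) in P.items(): print(k,atz(s,a,z)[:2].round(4),atz(t,b,z)[:2].round(4),tri(s,a,t,b)[0].round(4))
def circ(c,z,rad): 
    a=np.linspace(0,2*np.pi,60); return np.c_[c[0]+rad*np.cos(a),c[1]+rad*np.sin(a),0*a+z]
def draw(f,x0,y0,w,h,sc,cs):
    im=crop(f,x0,y0,w,h,sc)
    for c,z,rad in cs:
        p=((proj(f,circ(c,z,rad))-[x0,y0]+.5)*sc*16).astype(int)
        cv2.polylines(im,[p.reshape(-1,1,2)],True,(0,255,0),1,cv2.LINE_AA,4)
    return im
# use average of the views
def av(k): a,b,z=P[k]; return (atz(s,a,z)[:2]+atz(t,b,z)[:2])/2
e,l,n,rm=av("elem_top"),av("hub_top"),av("nut_top"),av("rim")
cs=[(e,.062,.031),(e,.062,.017),(e,0,.031),(l,.048,.018),(l,.048,.0105),(l,.016,.0495),(l,0,.0495),(n,.02,.0135),(n,0,.0155),(rm,.105,.044),(rm,.105,.04),(rm,.16,.0055),(rm,0.153,.0085)]
a=draw(t,195,145,145,90,6,cs); b=draw(s,160,145,170,130,5,cs)
cv2.imwrite("pics/o1.png",a[:, :800] if a.shape[1]<=800 else cv2.resize(a,(800,int(800*90/145))));cv2.imwrite("pics/o2.png",cv2.resize(b,(784,600)))
```

```text
elem_top [ 0.5761 -0.2284] [ 0.5677 -0.2266] [ 0.569  -0.2266  0.0542]
hub_top [ 0.6809 -0.0692] [ 0.6764 -0.0722] [ 0.6782 -0.0702  0.046 ]
nut_top [ 0.4938 -0.0341] [ 0.489  -0.0346] [ 0.4899 -0.0333  0.0164]
rim [0.5775 0.1131] [0.5702 0.1094] [0.5727 0.1129 0.1014]
tip [0.577  0.1121] [0.5697 0.1071] [0.5725 0.1108 0.1612]
```

View pics/o1.png

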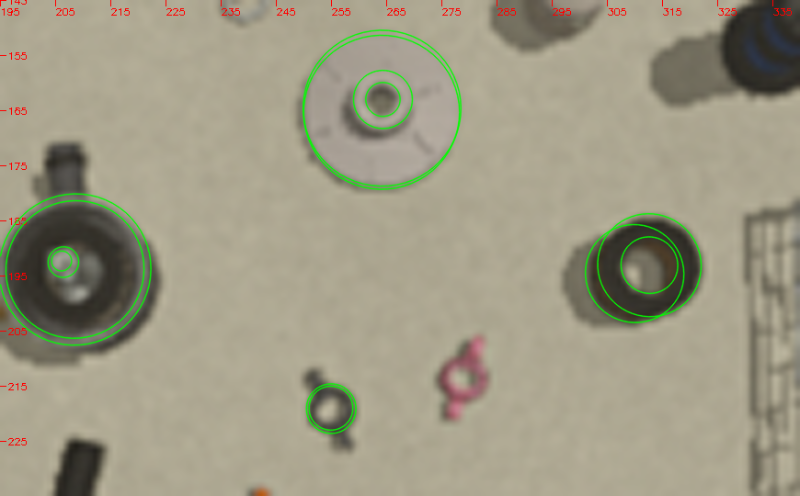

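View pics/o2.png

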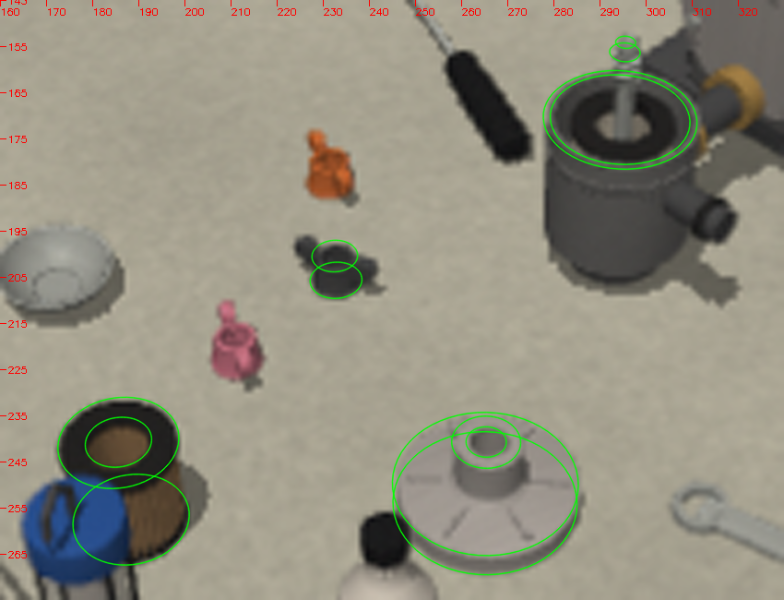

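The crops confirm the dark grey steel nut, at about (254.5,219) in the top view and (232.6,200) in the scene view. The two views disagree by a constant 5–6 mm, mostly in x. I'll calibrate that out against the gripper once it's in view. Next is the move planner.

```bash
cat >> h.py <<'E'
from scipy.spatial.transform import Rotation as Ro
def plan(o,target,jaw=None):
    """TCP target world; jaw=desired world angle deg of tool y (mod 180). prints shift mm, turn deg"""
    R=Ro.from_rotvec(o["orientation"]).as_matrix()
    d=R.T@(np.array(target)-o["tcp_pos"])*1000
    yaw=np.degrees(np.arctan2(R[1,1],R[0,1])); out=[np.round(d,1)]
    if jaw is not None:
        t=-(jaw-yaw); out.append(round((t+90)%180-90,1))   # tool z down: +turn = world cw
    print("yaw of jaw",round(yaw,1),"shift",out,"q7",o["joints"][6].round(3)); return d
E
python3 - <<'E'
from h import *
from bench import r
s,t=ld("scene"),ld("top")
print("light",atz(s,(187.5,316),0),atz(t,(334,154),0.01)); print("bottle",atz(s,(244,296),0), atz(t,(297,145),.02), atz(t,(299.6,138),.13))
o=r.get_obs(); print(Ro.from_rotvec(o["orientation"]).as_matrix().round(3))
plan(o,[.45,.2,.27]);plan(o,[.573,-.227,.2],0)
plan(o,[.573,-.227,.2],90)
E
```

```text
light [ 0.71389473 -0.3164305   0.        ] [ 0.70894657 -0.31665182  0.01      ]
bottle [ 7.48353068e-01 -1.86919807e-01 -1.11022302e-16] [ 0.74177501 -0.1878025   0.02      ] [ 0.74042125 -0.18406164  0.13      ]
[[-0.935  0.354 -0.   ]
 [ 0.354  0.935 -0.002]
 [-0.    -0.002 -1.   ]]
yaw of jaw 69.3 shift [array([-350.1, -328.2,  -39. ])] q7 -0.083
yaw of jaw 69.3 shift [array([-616.2, -683.9,   31.6]), np.float64(69.3)] q7 -0.083
yaw of jaw 69.3 shift [array([-616.2, -683.9,   31.6]), np.float64(-20.7)] q7 -0.083
```

{"op": "send_rows", "data": {"moves": [-44, -41, -10, 4, -88, -82, -20, 8, -131, -123, -30, 16, -175, -164, -39, 24, -219, -205, -39, 32, -263, -246, -39, 40, -306, -287, -39, 48, -350, -328, -39, 56], "hand": 0, "newtons": 30}}

```text
clock: 1.1
tcp_pos: [0.4505, 0.1988, 0.2702]
orientation: [-1.955, -2.459, -0.0]
contact_force: [1.4, -0.2, 0.6]
grip_width: 0.0851
```

Run:
```python
from h import *
from bench import r
o=r.get_obs(); print(o["tcp_pos"],o["clock"],o["joints"].round(2)); plan(o,[.573,-.227,.2],0)
```

```text
[0.4504572  0.19879677 0.27022242] 1.1 [-0.89  0.13  0.38  1.95 -0.06  1.07 -0.25]
yaw of jaw 13.0 shift [array([-442.5,   23.4,   70.1]), np.float64(13.0)] q7 -0.252
```

{"op": "send_rows", "data": {"moves": [-50, 3, 0, 2, -105, 6, 10, 4, -165, 9, 20, 6, -225, 12, 30, 8, -285, 15, 40, 10, -345, 18, 50, 12, -400, 21, 60, 13, -442, 23, 70, 13]}}

```text
clock: 2.1
tcp_pos: [0.5739, -0.2268, 0.1996]
orientation: [-2.218, -2.225, 0.001]
contact_force: [0.5, -0.1, -0.1]
grip_width: 0.0855
```

{"op": "send_rows", "data": {"moves": [0, 0, 0, 0, 0, 0, 0, 0]}}

```text
clock: 2.35
tcp_pos: [0.5737, -0.2235, 0.1998]
orientation: [-2.215, -2.226, 0.0]
contact_force: [1.1, 0.1, -0.9]
grip_width: 0.0857
```

Run:
```python
from h import *
from bench import r
o=r.get_obs(); print(o["tcp_pos"],o["clock"],o["joints"].round(2)); plan(o,[.573,-.227,.2],0)
for n in("scene","top"):
    f=r.grab_frame(n); pickle.dump(f,open(f"{n}1.pkl","wb"))
    G=o["tcp_pos"]; p=proj(f,[G])[0]; print(n,p)
    x0,y0=int(p[0]-40),int(p[1]-35); im=crop(f,x0,y0,80,70,8)
    # TCP mark, and finger line
    R=Ro.from_rotvec(o["orientation"]).as_matrix()
    pts=[G]+[G+R@np.array([0,sg*.0425,-.013]) for sg in(1,-1)]
    for q in proj(f,pts): cv2.circle(im,tuple(((q-[x0,y0]+.5)*8).astype(int)),3,(0,255,0),-1)
    cv2.imwrite(f"pics/{n}1.png",im)
```

```text
[ 0.5737121  -0.22349625  0.19981301] 2.35 [-0.18  0.47  0.61  1.77 -0.31  1.01  0.55]
yaw of jaw 0.3 shift [array([-3.5, -0.7, -0.2]), np.float64(0.3)] q7 0.553
scene [180.19544906 197.5672973 ]
top [317.77349916 187.95349076]
```

View pics/scene1.png

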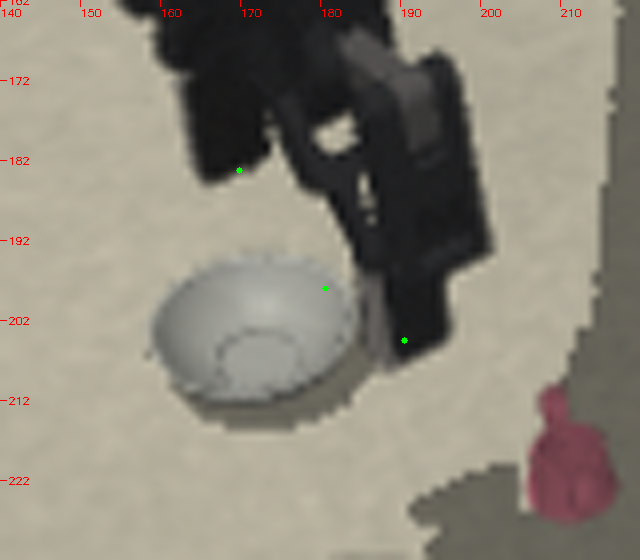

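View pics/top1.png

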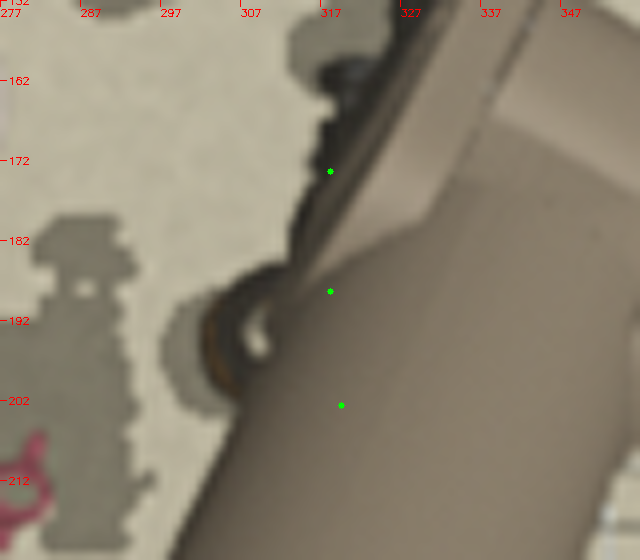

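{"op": "send_rows", "data": {"moves": [-3, -1, 0, 0, -3, -1, 0, 0, -3, -1, 0, 0, -3, -1, 0, 0, -3, -1, 0, 0, -3, -1, 0, 0], "hand": 1}}

```text
clock: 3.2
tcp_pos: [0.573, -0.2273, 0.2003]
orientation: [-2.216, -2.227, 0.0]
contact_force: [-1.0, 0.1, -0.2]
grip_width: 0.0002
```

```bash
cat >> h.py <<'E'
def look(r,n,k,c=None,w=80,h=70,sc=8,marks=()):
    o=r.get_obs(); f=r.grab_frame(n); pickle.dump(f,open(f"{n}{k}.pkl","wb"))
    G=o["tcp_pos"]; p=proj(f,[G if c is None else c])[0]
    x0,y0=int(p[0]-w/2),int(p[1]-h/2); x0=min(max(x0,0),512-w); y0=min(max(y0,0),384-h); im=crop(f,x0,y0,w,h,sc)
    for q in proj(f,[G]+list(marks)): cv2.circle(im,tuple(((q-[x0,y0]+.5)*sc).astype(int)),2,(0,255,0),-1)
    cv2.imwrite(f"pics/{n}{k}.png",im); print("clock",o["clock"],"tcp",o["tcp_pos"].round(4),"px",p.round(2),"w",o["grip_width"],"F",o["contact_force"].round(1)); return o,f
E
python3 - <<'E'
from h import *
from bench import r
look(r,"scene",2,w=50,h=50,sc=12)
E
```

```text
clock 3.2 tcp [ 0.573  -0.2273  0.2003] px [178.48 197.97] w 0.00019597007227514286 F [-1.   0.1 -0.2]
```

View pics/scene2.png

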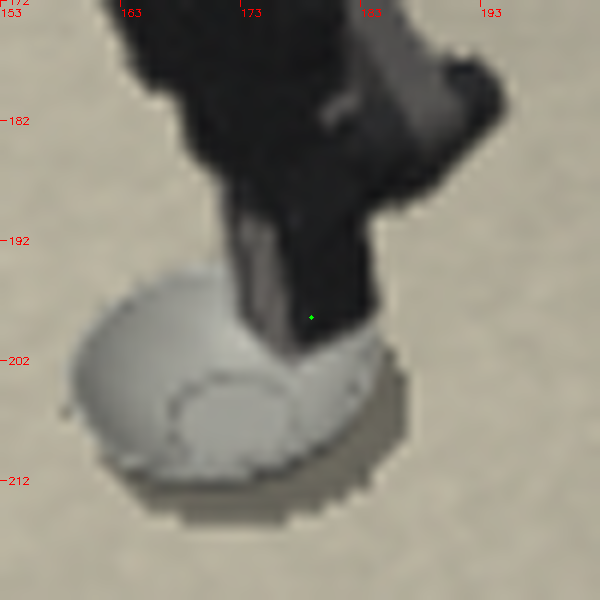

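The shut fingertip's bottom face is centred at about (178.4,197.6) in the scene picture, and the projected TCP falls at (178.5,198.0). So the scene camera is good to about 1 mm, and the offset belongs to the top camera. I'll work from the scene positions and grasp the element next.

{"op": "send_rows", "data": {"moves": [0, 3, 15, 0, -1, 3, 30, 0, -1, 3, 50, 0, -1, 3, 80, 0, -1, 3, 115, 0, -1, 3, 145, 0, -1, 3, 170, 0, -1, 3, 182, 0], "hand": 0}}

```text
clock: 4.25
tcp_pos: [0.5745, -0.2278, 0.0157]
orientation: [-2.214, -2.224, 0.003]
contact_force: [0.5, 0.0, -1.4]
grip_width: 0.0852
```

{"op": "send_rows", "data": {"moves": [0, 0, 0, 0, 0, 0, 0, 0, 0, 0, 0, 0, 0, 0, 0, 0, 0, 0, 0, 0], "hand": 1, "newtons": 30}}

```text
clock: 4.88
tcp_pos: [0.5762, -0.2281, 0.0186]
orientation: [2.216, 2.227, 0.001]
contact_force: [1.1, -0.1, -0.9]
grip_width: 0.0621
```

Run:
```python
from h import *
from bench import r
o,f=look(r,"scene",3,w=100,h=75,sc=8)
plan(o,[.513,-.403,.25],0)
s=ld("scene")
for uv in ((84,367),(180,325),(264,441),(160,503)): print(atz(s,np.array(uv)*.64-.18,.11))
```

```text
clock 4.875 tcp [ 0.5762 -0.2281  0.0186] px [187.74 253.17] w 0.062120367102811457 F [ 1.1 -0.1 -0.9]
yaw of jaw 0.3 shift [array([-174.5,  -64. , -231.5]), np.float64(0.3)] q7 0.686
[ 0.41243334 -0.4760695   0.11      ]
[ 0.41890531 -0.32550576  0.11      ]
[ 0.68810603 -0.33153228  0.11      ]
[ 0.69092795 -0.47985838  0.11      ]
```

View pics/scene3.png

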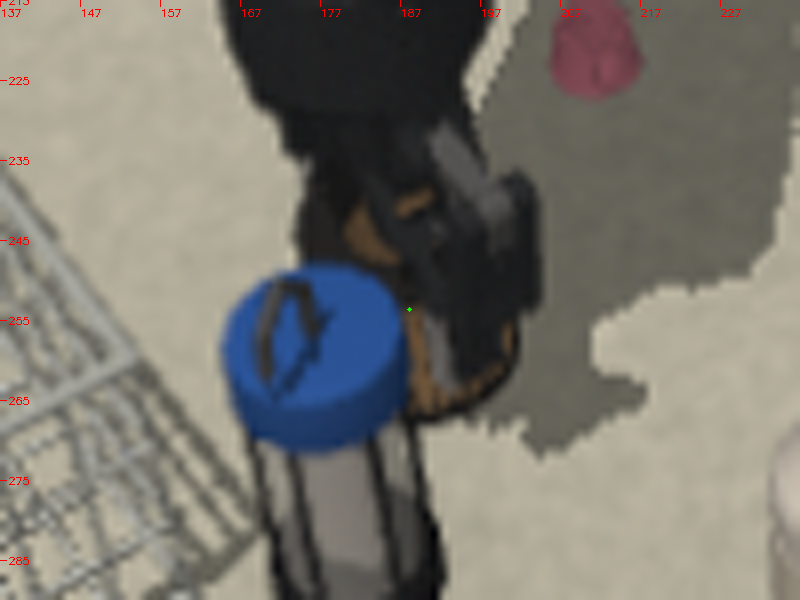

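{"op": "send_rows", "data": {"moves": [0, 0, -20, 0, 0, 0, -60, 0, 0, 0, -110, 0, -20, -7, -145, 0, -60, -20, -155, 0, -110, -38, -155, 0, -155, -53, -155, 0, -175, -60, -150, 0]}}

```text
clock: 5.92
tcp_pos: [0.5148, -0.4076, 0.1706]
orientation: [2.219, 2.219, -0.002]
contact_force: [0.6, -0.2, -1.5]
grip_width: 0.0621
```

{"op": "send_rows", "data": {"moves": [0, 0, 10, 0, 0, 0, 40, 0, 0, 0, 80, 0, 0, 0, 110, 0, 0, 0, 130, 0, 0, 0, 138, 0, 0, 0, 138, 0]}}

```text
clock: 6.8
tcp_pos: [0.5172, -0.4033, 0.0305]
orientation: [2.216, 2.227, 0.0]
contact_force: [0.4, -1.6, -0.6]
grip_width: 0.0621
```

{"op": "send_rows", "data": {"moves": [0, 0, 0, 0, 0, 0, 0, 0, 0, 0, 0, 0, 0, 0, 0, 0], "hand": 0}}

```text
clock: 7.3
tcp_pos: [0.517, -0.4036, 0.0306]
orientation: [2.216, 2.226, 0.0]
contact_force: [-0.4, -0.2, 0.9]
grip_width: 0.0852
```

Run:
```python
from h import *
from bench import r
o,f=look(r,"scene",4,w=150,h=110,sc=5)
```

```text
clock 7.3 tcp [ 0.517  -0.4036  0.0306] px [109.65 269.97] w 0.08516675212228278 F [-0.4 -0.2  0.9]
```

View pics/scene4.png

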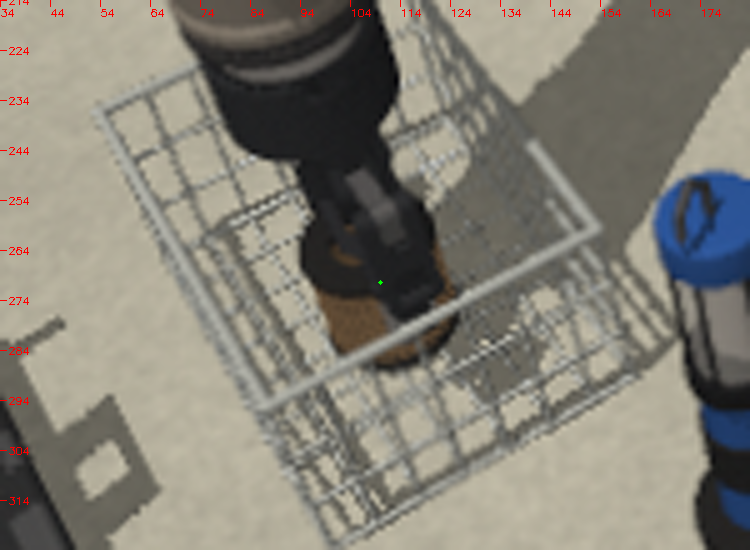

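The element is in the basket, at about (115,265). Now the lid.

{"op": "send_rows", "data": {"moves": [0, 0, -50, 0, 0, 0, -110, 0, 0, 0, -165, 0, 20, 0, -185, 0, 60, 15, -185, 0, 110, 30, -185, 0, 165, 50, -185, 0, 220, 75, -185, 0]}}

```text
clock: 8.35
tcp_pos: [0.5909, -0.1817, 0.2156]
orientation: [2.217, 2.225, 0.001]
contact_force: [-0.1, -0.3, -0.5]
grip_width: 0.0854
```

{"op": "send_rows", "data": {"moves": [50, 35, 10, 0, 90, 65, 30, 0, 112, 86, 60, 0, 114, 89, 90, 0, 114, 89, 115, 0, 114, 89, 115, 0]}}

```text
clock: 9.1
tcp_pos: [0.6776, -0.0685, 0.0982]
orientation: [-2.214, -2.224, 0.005]
contact_force: [0.0, 0.4, -0.3]
grip_width: 0.0853
```

Run:
```python
from h import *
from bench import r
o,f=look(r,"scene",5,c=[.68,-.07,.05],w=100,h=75,sc=8)
print(atz(f,(265.9,240.4),.048))
plan(o,[.681,-.0695,.023],0)
```

```text
clock 9.1 tcp [ 0.6776 -0.0685  0.0982] px [265.42 239.8 ] w 0.08528025217142393 F [ 0.   0.4 -0.3]
[ 0.68086003 -0.06917338  0.048     ]
yaw of jaw 0.3 shift [array([-1.1,  3.7, 75.1]), np.float64(0.3)] q7 0.341
```

View pics/scene5.png

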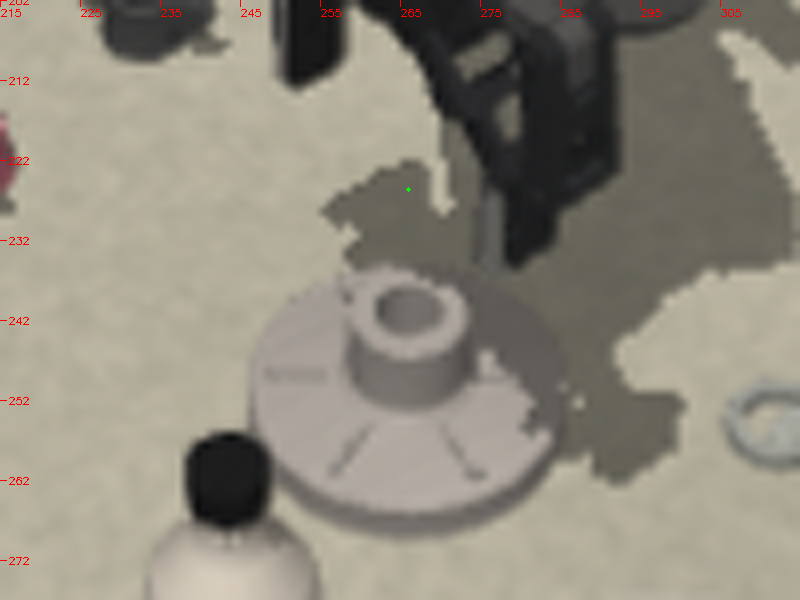

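{"op": "send_rows", "data": {"moves": [0, 0, 20, 0, 0, 0, 45, 0, 0, 0, 65, 0, 0, 0, 76, 0, 0, 0, 76, 0, 0, 0, 76, 0]}}

```text
clock: 9.9
tcp_pos: [0.6799, -0.069, 0.0251]
orientation: [2.216, 2.226, 0.001]
contact_force: [0.5, 0.4, 0.2]
grip_width: 0.0854
```

{"op": "send_rows", "data": {"moves": [0, 0, 0, 0, 0, 0, 0, 0, 0, 0, 0, 0, 0, 0, 0, 0, 0, 0, 0, 0, 0, 0, 0, 0], "hand": 1, "newtons": 50}}

```text
clock: 10.65
tcp_pos: [0.6794, -0.0688, 0.0249]
orientation: [2.216, 2.226, 0.001]
contact_force: [-2.1, 0.6, 5.8]
grip_width: 0.0352
```

Run:
```python
from h import *
from bench import r
o,f=look(r,"scene",6,w=100,h=75,sc=8)
plan(o,[.578,.112,.23],0)
```

```text
clock 10.65 tcp [ 0.6794 -0.0688  0.0249] px [265.52 246.21] w 0.03521661307008899 F [-2.1  0.6  5.8]
yaw of jaw 0.3 shift [array([ 181.3, -100.5, -205. ]), np.float64(0.3)] q7 0.38
```

View pics/scene6.png

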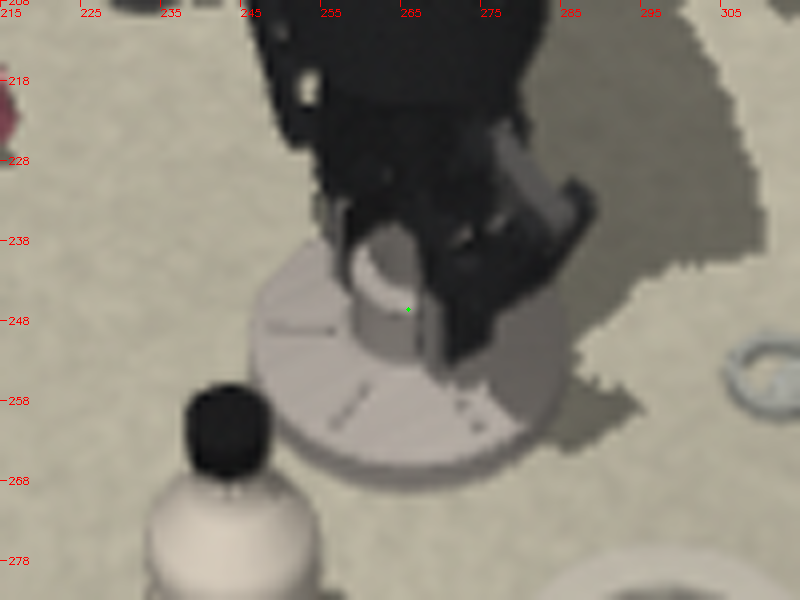

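{"op": "send_rows", "data": {"moves": [0, 0, -10, 0, 0, 0, -35, 0, 0, 0, -75, 0, 0, 0, -125, 0, 15, -8, -170, 0, 45, -25, -200, 0, 80, -44, -210, 0, 110, -61, -210, 0]}}

```text
clock: 11.7
tcp_pos: [0.6174, 0.0422, 0.2355]
orientation: [2.216, 2.227, 0.003]
contact_force: [0.5, 1.3, -1.9]
grip_width: 0.0353
```

{"op": "send_rows", "data": {"moves": [35, -20, 0, 0, 58, -33, 0, 0, 70, -41, 0, 0, 71, -41, 0, 0, 71, -41, 0, 0]}}

```text
clock: 12.32
tcp_pos: [0.577, 0.1104, 0.2345]
orientation: [2.217, 2.224, -0.0]
contact_force: [0.4, -0.6, -1.7]
grip_width: 0.0349
```

Run:
```python
from h import *
from bench import r
o,f=look(r,"scene",7,c=[.578,.1125,.17],w=100,h=75,sc=8)
o,f=look(r,"top",7,c=[.578,.1125,.17],w=100,h=75,sc=8)
```

```text
clock 12.325 tcp [0.577  0.1104 0.2345] px [296.73 151.06] w 0.03492347060813078 F [ 0.4 -0.6 -1.7]
clock 12.375 tcp [0.577  0.1102 0.2344] px [204.71 190.13] w 0.03533455300199401 F [-0.5 -0.4 -2. ]
```

View pics/scene7.png

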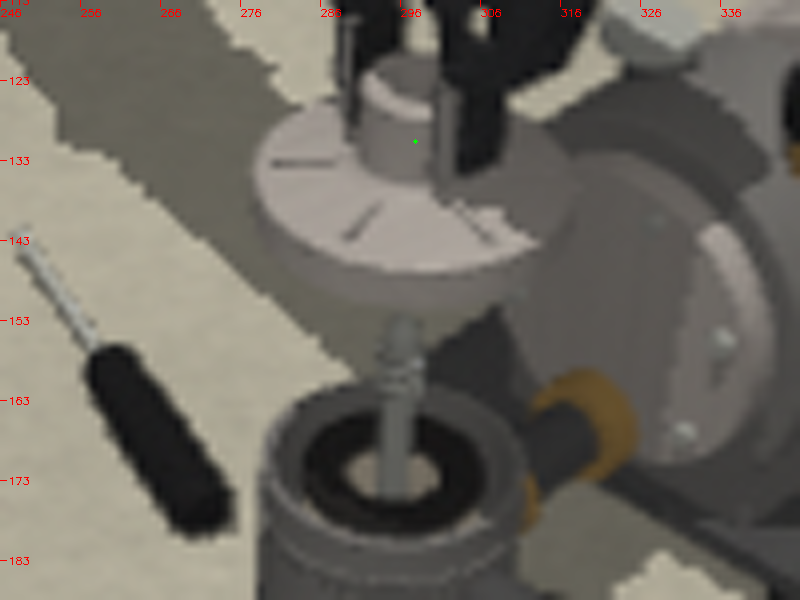

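View pics/top7.png

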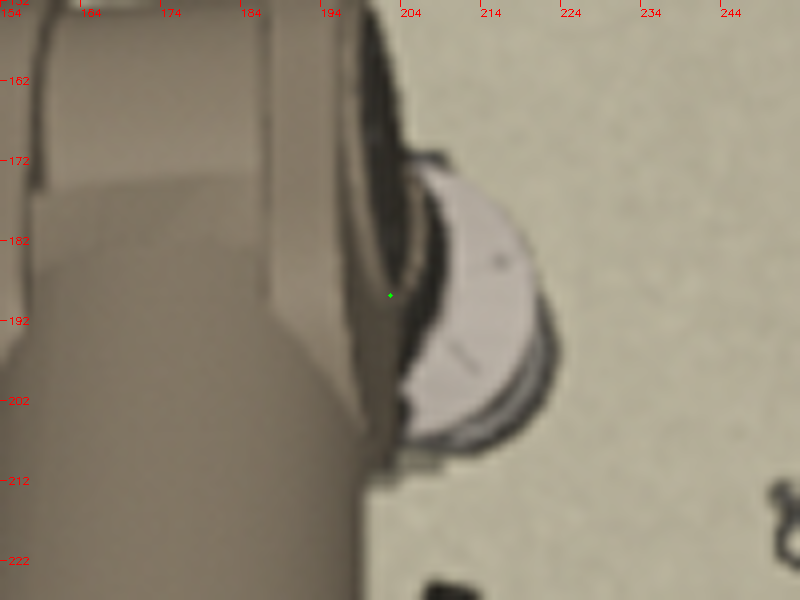

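```bash
cat >> h.py <<'E'
def circ(c,z,rad):
    a=np.linspace(0,2*np.pi,90); return np.c_[c[0]+rad*np.cos(a),c[1]+rad*np.sin(a),0*a+z]
def draw(f,x0,y0,w,h,sc,cs):
    im=crop(f,x0,y0,w,h,sc)
    for c,z,rad in cs:
        p=((proj(f,circ(c,z,rad))-[x0,y0]+.5)*sc*16).astype(int)
        cv2.polylines(im,[p.reshape(-1,1,2)],True,(0,255,0),1,cv2.LINE_AA,4)
    return im
E
python3 - <<'E'
from h import *
f=ld("scene",7); L=np.array([.577,.1104]); zb=.2345-.0249; B=np.array([.578,.1125])
cs=[(L,zb,.0495),(L,zb+.016,.0495),(L,zb+.048,.018),(L,zb+.048,.0105),(B,.105,.044),(B,.105,.040),(B,.164,.003),(B,.160,.0055),(B,.153,.0085)]
cv2.imwrite("pics/o7.png",draw(f,265,110,65,80,10,cs)[:,:650][:600] if 0 else cv2.resize(draw(f,265,110,70,80,10,cs),(525,600),interpolation=cv2.INTER_AREA))
cv2.imwrite("pics/o7b.png",draw(f,275,110,50,45,15,cs))
cv2.imwrite("pics/o7c.png",draw(f,272,145,50,40,15,cs))
E
```

```text
(no output)
```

View pics/o7b.png

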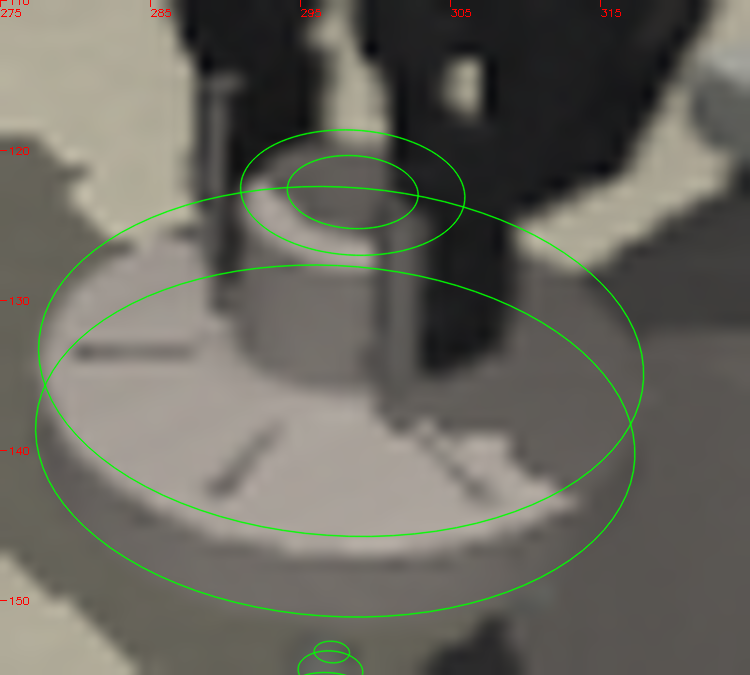

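View pics/o7c.png

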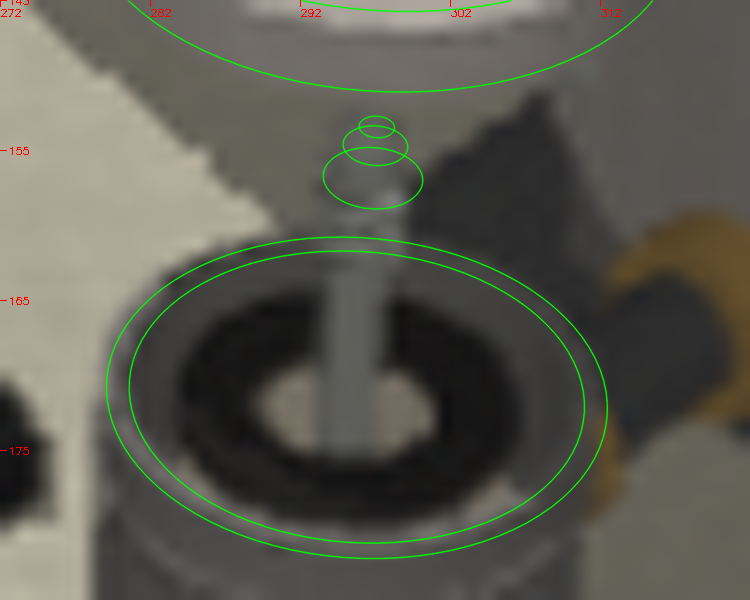

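The lid is held level. In the scene overlay, the bowl and stud fit (0.578, 0.1125) to within half a pixel. I'll correct by about 2 mm and lower in steps while watching the force.

{"op": "send_rows", "data": {"moves": [2, 1, 8, 0, 2, 1, 20, 0, 2, 1, 34, 0, 2, 1, 46, 0, 2, 1, 54, 0, 2, 1, 60, 0, 2, 1, 60, 0]}}

```text
clock: 13.3
tcp_pos: [0.5773, 0.1137, 0.1739]
orientation: [-2.216, -2.226, 0.001]
contact_force: [0.4, 0.4, -1.2]
grip_width: 0.0351
```

Run:
```python
from h import *
from bench import r
o,f=look(r,"scene",8,c=[.578,.1125,.14],w=100,h=75,sc=8)
L=o["tcp_pos"][:2]; zb=o["tcp_pos"][2]-.0249; B=np.array([.578,.1125])
cs=[(L,zb,.0495),(L,zb+.016,.0495),(L,zb+.048,.018),(L,zb+.048,.0105),(B,.105,.044)]
cv2.imwrite("pics/o8.png",draw(f,272,120,50,60,10,cs))
```

```text
clock 13.3 tcp [0.5773 0.1137 0.1739] px [296.03 160.3 ] w 0.035091580971024786 F [ 0.4  0.4 -1.2]
```

View pics/o8.png

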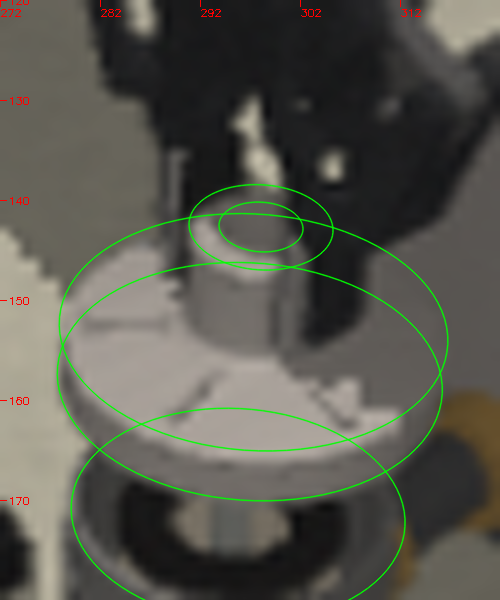

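{"op": "send_rows", "data": {"moves": [-1, 0.5, 4, 0, -1, 0.5, 9, 0, -1, 0.5, 14, 0, -1, 0.5, 19, 0, -1, 0.5, 24, 0, -1, 0.5, 28, 0, -1, 0.5, 28, 0]}}

```text
clock: 14.22
tcp_pos: [0.5765, 0.114, 0.1467]
orientation: [-2.213, -2.225, 0.0]
contact_force: [-4.7, 2.6, 2.2]
grip_width: 0.0351
```

Run:
```python
from h import *
from bench import r
o,f=look(r,"scene",9,c=[.578,.1125,.14],w=70,h=70,sc=8)
print(o["moment"])
L=o["tcp_pos"][:2]; zb=o["tcp_pos"][2]-.0249; B=np.array([.578,.1125])
cs=[(L,zb,.0495),(B,.105,.044),(B,.164,.003)]
cv2.imwrite("pics/o9.png",draw(f,272,130,50,60,10,cs))
```

```text
clock 14.225 tcp [0.5765 0.114  0.1467] px [296.03 160.3 ] w 0.03509024361757304 F [-4.7  2.6  2.2]
[ 0.46024293  1.16153152 -0.04795403]
```

View pics/o9.png

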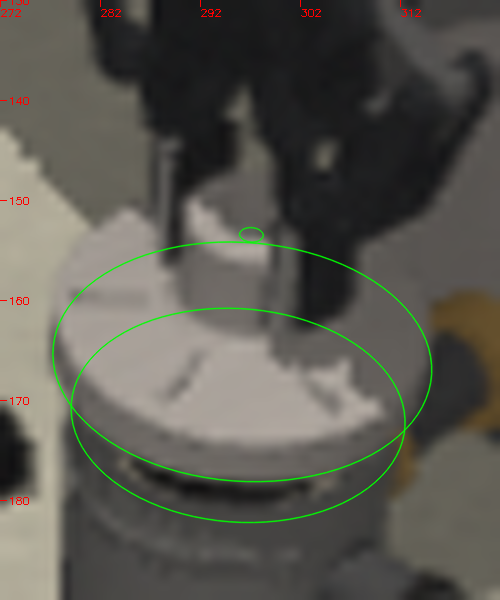

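{"op": "send_rows", "data": {"moves": [0.5, -1, 0, 0, 1, -2, 0, 0, 1, -2, 0, 0]}}

```text
clock: 14.65
tcp_pos: [0.5761, 0.1136, 0.1462]
orientation: [2.216, 2.226, 0.0]
contact_force: [-1.4, -0.1, -2.0]
grip_width: 0.0349
```

Run:
```python
from bench import r
o=r.get_obs();print(o["tcp_pos"],o["contact_force"],o["moment"])
```

```text
[0.57610219 0.11363932 0.14615533] [-1.35689935 -0.07922113 -1.97777974] [ 0.16945421  0.13512199 -0.08102191]
```

{"op": "send_rows", "data": {"moves": [0, -1.5, 3, 0, 0, -1.5, 7, 0, 0, -1.5, 11, 0, 0, -1.5, 14, 0, 0, -1.5, 14, 0]}}

```text
clock: 15.28
tcp_pos: [0.5743, 0.1137, 0.132]
orientation: [-2.216, -2.227, 0.001]
contact_force: [0.6, 0.5, -2.7]
grip_width: 0.0353
```

Run:
```python
from h import *
from bench import r
o,f=look(r,"scene",10,c=[.578,.1125,.14],w=70,h=70,sc=8)
print(o["moment"])
```

```text
clock 15.275 tcp [0.5743 0.1137 0.132 ] px [296.03 160.3 ] w 0.03532178405073899 F [ 0.6  0.5 -2.7]
[0.02837969 0.0169925  0.0218085 ]
```

View pics/scene10.png

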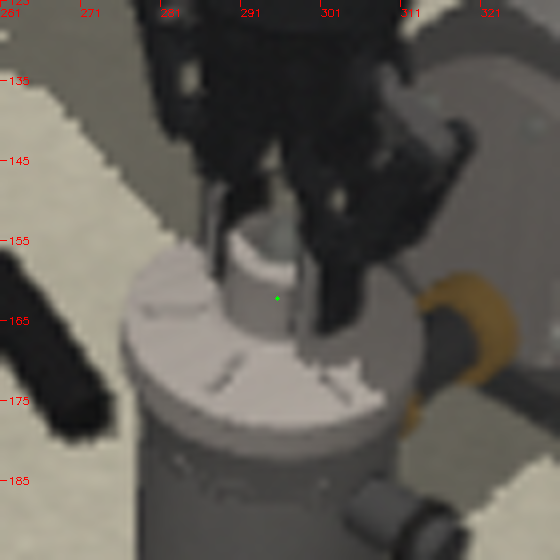

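{"op": "send_rows", "data": {"moves": [0, 0, 2, 0, 0, 0, 5, 0, 0, 0, 8, 0, 0, 0, 10, 0, 0, 0, 11, 0, 0, 0, 11, 0]}}

```text
clock: 16.08
tcp_pos: [0.5746, 0.1139, 0.1213]
orientation: [2.216, 2.227, 0.0]
contact_force: [0.8, 1.7, -3.0]
grip_width: 0.0352
```

{"op": "send_rows", "data": {"moves": [0, 0, 1, 0, 0, 0, 2, 0, 0, 0, 3, 0, 0, 0, 3, 0]}}

```text
clock: 16.58
tcp_pos: [0.5745, 0.1139, 0.1189]
orientation: [-2.216, -2.226, -0.001]
contact_force: [-2.9, -0.6, 4.3]
grip_width: 0.0354
```

Run:
```python
from h import *
from bench import r
o,f=look(r,"scene",11,c=[.578,.1125,.13],w=70,h=70,sc=8)
print(o["moment"])
```

```text
clock 16.575 tcp [0.5745 0.1139 0.1189] px [295.81 163.32] w 0.03542698740760855 F [-2.9 -0.6  4.3]
[0.14781985 0.11977154 0.08523665]
```

View pics/scene11.png

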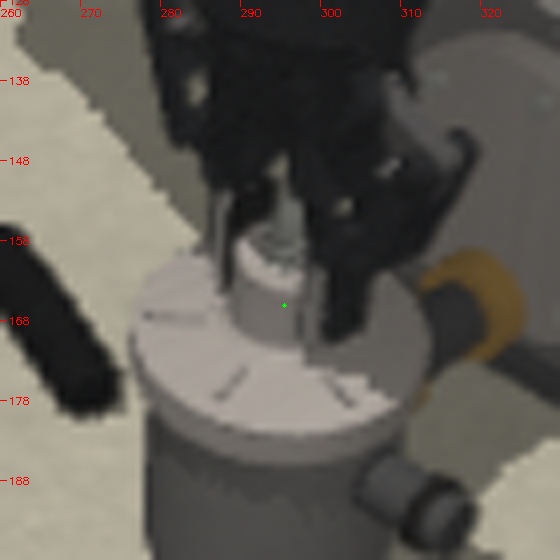

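{"op": "send_rows", "data": {"moves": [0, 0, 1, 0, 0, 0, 2, 0, 0, 0, 2, 0]}}

```text
clock: 17.0
tcp_pos: [0.5745, 0.1137, 0.1176]
orientation: [-2.216, -2.226, -0.001]
contact_force: [-4.1, 0.3, 11.4]
grip_width: 0.035
```

Run:
```python
from bench import r
o=r.get_obs();print(o["tcp_pos"],o["contact_force"],o["moment"])
```

```text
[0.57448264 0.11371149 0.11755437] [-4.06199706  0.28953235 11.39888484] [ 0.08900594  0.58548988 -0.00903291]
```

{"op": "send_rows", "data": {"moves": [0, 0, 0, 0, 0, 0, 0, 0, 0, 0, -2, 0, 0, 0, -4, 0, 0, 0, -15, 0, 0, 0, -40, 0, 0, 0, -80, 0, 0, 0, -110, 0], "hand": 0}}

```text
clock: 18.0
tcp_pos: [0.5749, 0.1136, 0.2287]
orientation: [2.216, 2.226, 0.002]
contact_force: [0.4, -0.2, 0.7]
grip_width: 0.0854
```

Run:
```python
from h import *
from bench import r
o,f=look(r,"scene",12,c=[.578,.1125,.13],w=70,h=70,sc=8)
print(o["moment"]); s=ld("scene")
for z in (.017,.02): print("wing ends",atz(f,(226.2,198),z),atz(f,(239.9,203),z))
B=np.array([.5765,.113]); cs=[(B,.093,.0495),(B,.109,.0495),(B,.141,.018),(B,.141,.0105)]
cv2.imwrite("pics/o12.png",draw(f,268,133,60,50,12,cs))
plan(o,[.492,-.034,.12],23)
```

```text
clock 18.0 tcp [0.5749 0.1136 0.2287] px [295.81 163.32] w 0.08544492692380522 F [ 0.4 -0.2  0.7]
[0.0220608  0.02436789 0.00115693]
wing ends [ 0.47291236 -0.0408569   0.017     ] [ 0.51203798 -0.02293587  0.017     ]
wing ends [ 0.47559094 -0.04258031  0.02      ] [ 0.51457747 -0.02472299  0.02      ]
yaw of jaw 0.2 shift [array([-147.3,  -83.7,  108.4]), np.float64(-22.8)] q7 -0.068
```

View pics/o12.png

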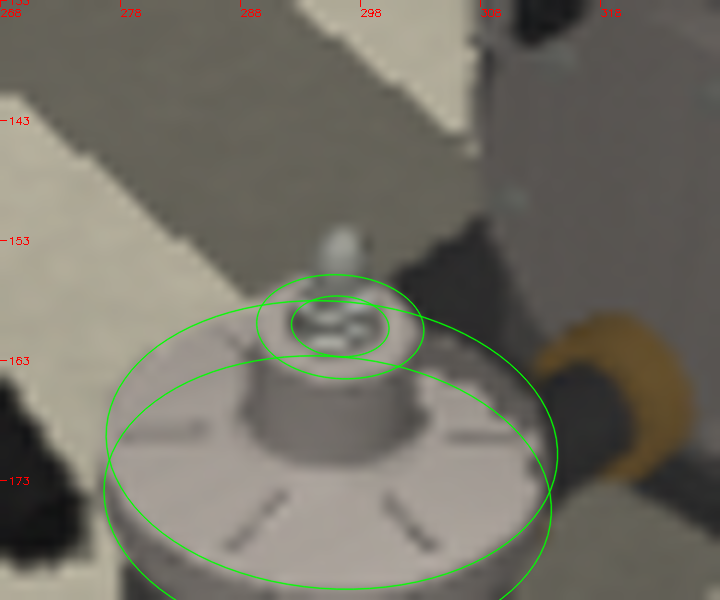

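The lid overlay matches the home height (hub top at 141 mm) and it sits level. Now the steel nut.

{"op": "send_rows", "data": {"moves": [-25, -14, 0, 0, -60, -34, 0, -4, -100, -57, 10, -10, -130, -75, 30, -16, -146, -84, 60, -22, -146, -84, 90, -24, -146, -84, 110, -24, -146, -84, 110, -24]}}

```text
clock: 19.05
tcp_pos: [0.4902, -0.0329, 0.1157]
orientation: [-1.705, -2.637, 0.003]
contact_force: [-0.2, -0.4, -0.4]
grip_width: 0.0855
```

{"op": "send_rows", "data": {"moves": [0, 0, 20, 0, 0, 0, 45, 0, 0, 0, 55, 0, 0, 0, 55, 0]}}

```text
clock: 19.55
tcp_pos: [0.4913, -0.0327, 0.0617]
orientation: [1.705, 2.639, -0.0]
contact_force: [0.2, -0.4, 0.1]
grip_width: 0.0853
```

Run:
```python
from h import *
from bench import r
o,f=look(r,"scene",13,c=[.492,-.033,.03],w=80,h=70,sc=8)
plan(o,[.492,-.033,.006],24)
```

```text
clock 19.55 tcp [ 0.4913 -0.0327  0.0617] px [232.41 197.1 ] w 0.0853182968749433 F [ 0.2 -0.4  0.1]
yaw of jaw 24.3 shift [array([-0.6,  0.5, 55.7]), np.float64(0.3)] q7 0.704
```

View pics/scene13.png

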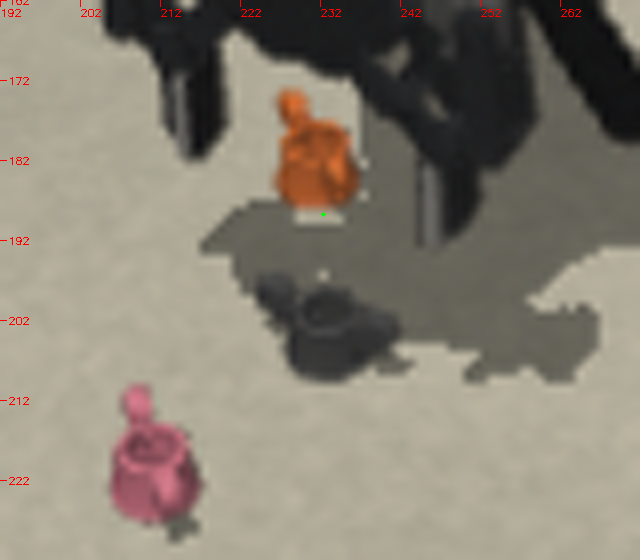

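{"op": "send_rows", "data": {"moves": [0, 0.5, 15, 0, -0.5, 0.5, 30, 0, -0.5, 0.5, 45, 0, -0.5, 0.5, 55, 0, -0.5, 0.5, 55, 0]}}

```text
clock: 20.23
tcp_pos: [0.4911, -0.033, 0.0053]
orientation: [-1.704, -2.637, 0.002]
contact_force: [0.9, 0.0, 0.7]
grip_width: 0.0853
```

{"op": "send_rows", "data": {"moves": [0, 0, 0, 0, 0, 0, 0, 0, 0, 0, 0, 0, 0, 0, 0, 0, 0, 0, 0, 0], "hand": 1, "newtons": 40}}

```text
clock: 20.85
tcp_pos: [0.492, -0.0329, 0.007]
orientation: [1.705, 2.638, 0.001]
contact_force: [-0.8, 0.8, 5.8]
grip_width: 0.0542
```

Run:
```python
from h import *
from bench import r
o,f=look(r,"scene",14,c=[.492,-.033,.03],w=70,h=60,sc=9)
plan(o,[.574,.113,.215],24)
print(o["joints"].round(3))
```

```text
clock 20.85 tcp [ 0.492  -0.0329  0.007 ] px [232.41 197.1 ] w 0.054195948631942596 F [-0.8  0.8  5.8]
yaw of jaw 24.3 shift [array([  99.4,  134.9, -207.9]), np.float64(0.3)] q7 0.769
[-0.358  0.564  0.373  2.159 -0.429  0.488  0.769]
```

View pics/scene14.png

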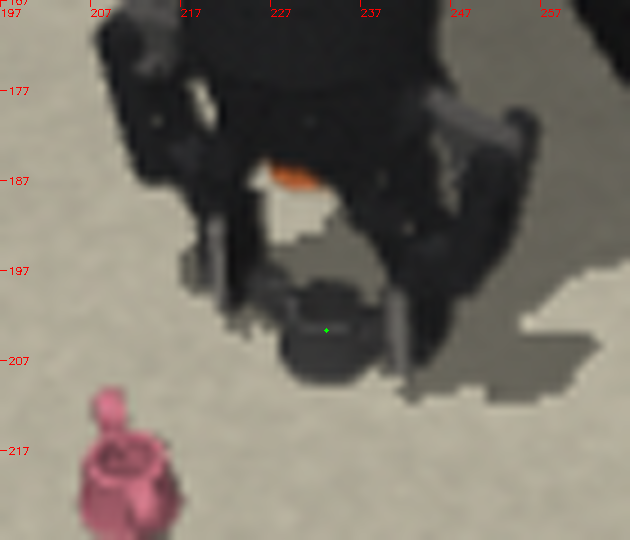

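{"op": "send_rows", "data": {"moves": [0, 0, -20, 0, 0, 0, -60, 0, 0, 0, -110, 0, 0, 0, -160, -5, 15, 20, -190, -15, 40, 54, -200, -25, 65, 88, -200, -35, 87, 118, -200, -45]}}

```text
clock: 21.9
tcp_pos: [0.564, 0.0966, 0.2066]
orientation: [0.555, 3.092, 0.001]
contact_force: [0.2, -1.3, -1.9]
grip_width: 0.0539
```

Run:
```python
from h import *
from bench import r
o=r.get_obs(); plan(o,[.574,.113,.205],155)
print(o["joints"].round(3),o["tcp_pos"])
```

```text
yaw of jaw 69.6 shift [array([-3.7, 18.9,  1.6]), np.float64(-85.4)] q7 1.08
[-0.576  0.346  0.375  1.853 -0.152  0.97   1.08 ] [0.56396842 0.09660752 0.2066314 ]
```

{"op": "send_rows", "data": {"moves": [-2, 9, 0, -10, -4, 18, 0, -20, -4, 18, 0, -30, -4, 18, 0, -40, -4, 18, 0, -50, -4, 18, 0, -60, -4, 18, 0, -70, -4, 18, 0, -80]}}

```text
clock: 22.9
tcp_pos: [0.5733, 0.1102, 0.2062]
orientation: [1.561, -2.726, -0.0]
contact_force: [-0.8, 0.6, -0.8]
grip_width: 0.0535
```

{"op": "send_rows", "data": {"moves": [0, 0, 0, -5, 0, 0, 0, -5]}}

```text
clock: 23.15
tcp_pos: [0.5734, 0.1102, 0.2062]
orientation: [1.67, -2.661, -0.0]
contact_force: [0.6, 0.1, -1.5]
grip_width: 0.0539
```

Run:
```python
from h import *
from bench import r
o,f=look(r,"scene",15,c=[.575,.113,.18],w=75,h=60,sc=10)
plan(o,[.574,.113,.205],155)
print(o["joints"].round(3),o["tcp_pos"],o["contact_force"],o["moment"])
look(r,"top",15,c=[.575,.113,.18],w=75,h=60,sc=10)
```

```text
clock 23.15 tcp [0.5734 0.1102 0.2062] px [296.33 147.27] w 0.05385406314395915 F [ 0.6  0.1 -1.5]
yaw of jaw 154.2 shift [array([-2.8,  0.7,  1.2]), np.float64(-0.8)] q7 2.421
[-0.352  0.353  0.07   1.809 -0.029  0.981  2.421] [0.57341322 0.11015812 0.20622138] [ 0.62289155  0.10416203 -1.4623923 ] [ 0.00058249  0.02746178 -0.02563529]
clock 23.2 tcp [0.5734 0.1102 0.2062] px [204.07 190.83] w 0.053752877596716396 F [ 0.5  0.4 -1.7]
```

View pics/scene15.png

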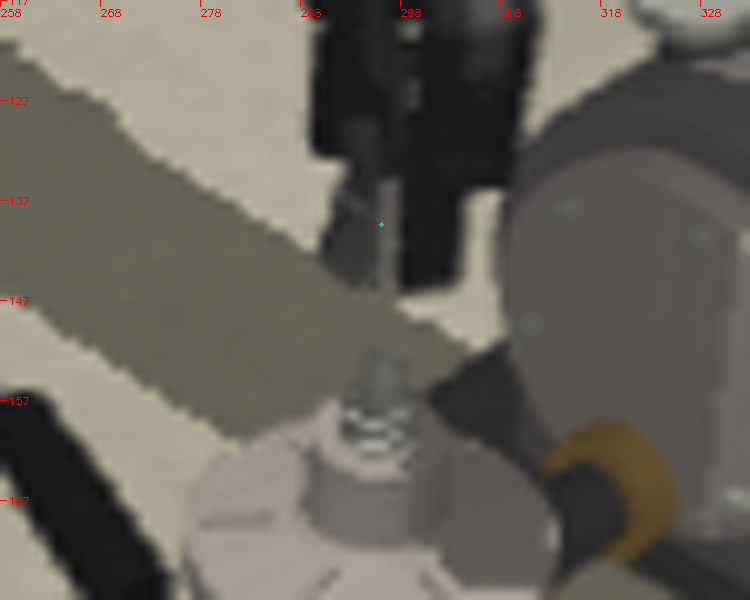

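View pics/top15.png

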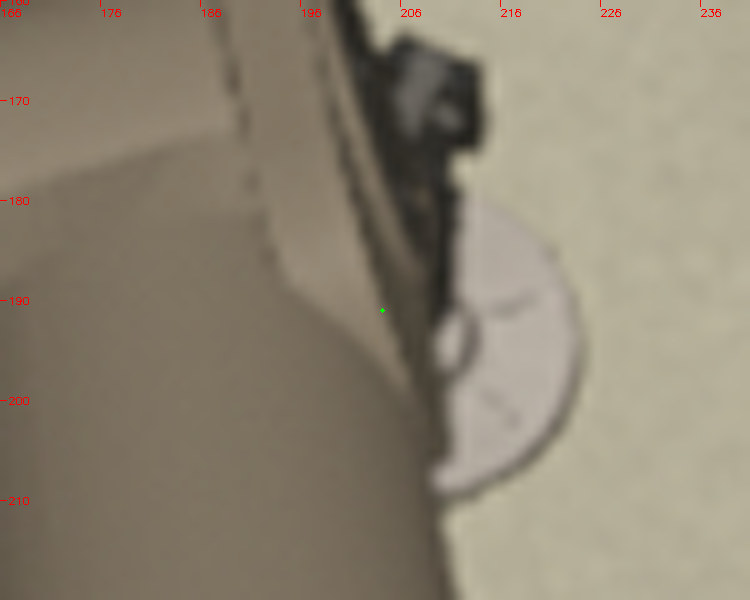

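Seen along the jaw direction, the nut is 2–4 mm left of the stud. That agrees with the stud position (0.574, 0.113) I got from the lid fit. I'll correct for it and lower slowly.

{"op": "send_rows", "data": {"moves": [-1.5, 0.5, 5, 0, -2.8, 0.7, 12, 0, -2.8, 0.7, 19, 0, -2.8, 0.7, 26, 0, -2.8, 0.7, 31, 0, -2.8, 0.7, 31, 0]}}

```text
clock: 24.0
tcp_pos: [0.574, 0.113, 0.1748]
orientation: [1.67, -2.66, -0.0]
contact_force: [0.3, 0.4, -1.7]
grip_width: 0.0536
```

Run:
```python
from h import *
from bench import r
o,f=look(r,"scene",16,c=[.575,.113,.16],w=60,h=60,sc=10)
print(o["tcp_pos"],o["contact_force"],o["moment"])
B=np.array([.574,.113])+[.0025,-.0008]; T=o["tcp_pos"][:2]+[.0025,-.0008]; z=o["tcp_pos"][2]-.007
cs=[(T,z,.0155),(B,.164,.003),(B,.16,.0055),(B,.153,.0085)]
cv2.imwrite("pics/o16.png",draw(f,275,125,45,45,13,cs))
```

```text
clock 24.0 tcp [0.574  0.113  0.1748] px [295.86 153.54] w 0.05358839069553266 F [ 0.3  0.4 -1.7]
[0.57399054 0.11303708 0.17475698] [ 0.2617443   0.38920421 -1.69553134] [-0.04059823 -0.02948178 -0.02997229]
```

View pics/o16.png

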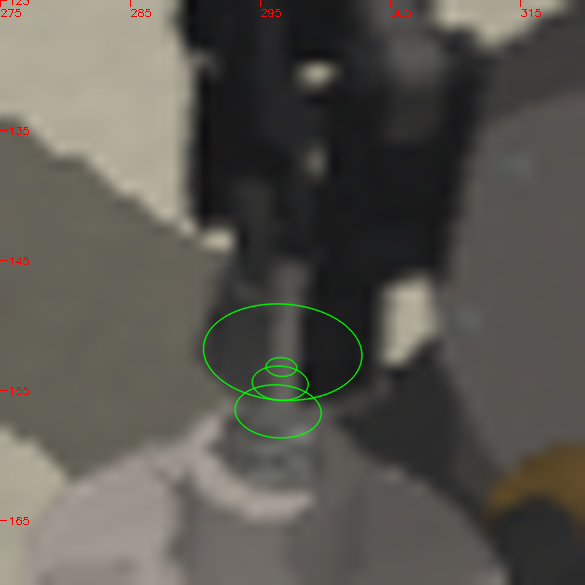

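{"op": "send_rows", "data": {"moves": [0, 0, 3, 0, 0, 0, 6, 0, 0, 0, 9, 0, 0, 0, 9, 0]}}

```text
clock: 24.55
tcp_pos: [0.5741, 0.1135, 0.1661]
orientation: [1.671, -2.66, -0.001]
contact_force: [-0.8, 0.2, -1.0]
grip_width: 0.0536
```

Run:
```python
from bench import r
o=r.get_obs();print(o["tcp_pos"],o["contact_force"],o["moment"])
```

```text
[0.57411499 0.1134562  0.16608252] [-0.84100389  0.16958912 -1.03475113] [0.21026584 0.11491755 0.01188707]
```

{"op": "send_rows", "data": {"moves": [0, 0, 2, 0, 0, 0, 4, 0, 0, 0, 6, 0, 0, 0, 6, 0]}}

```text
clock: 25.05
tcp_pos: [0.5738, 0.1137, 0.1599]
orientation: [1.671, -2.659, -0.001]
contact_force: [-2.6, 3.5, -0.6]
grip_width: 0.0539
```

Run:
```python
from bench import r
o=r.get_obs();print(o["tcp_pos"],o["contact_force"],o["moment"])
```

```text
[0.57377205 0.11372863 0.15992808] [-2.56246551  3.52907311 -0.57908698] [ 0.80963339  0.55879656 -0.01109601]
```

{"op": "send_rows", "data": {"moves": [-0.3, 0.5, 0, 0, -0.6, 1, 0, 0, -0.6, 1, 0, 0]}}

```text
clock: 25.42
tcp_pos: [0.5737, 0.1138, 0.1601]
orientation: [1.671, -2.66, 0.0]
contact_force: [-0.8, 2.8, -3.0]
grip_width: 0.0535
```

Run:
```python
from bench import r
o=r.get_obs();print(o["tcp_pos"],o["contact_force"],o["moment"])
```

```text
[0.57367134 0.11382138 0.16013524] [-0.83055543  2.7679143  -2.95268812] [ 0.43144108  0.18763598 -0.10240717]
```

{"op": "send_rows", "data": {"moves": [-0.7, 0.4, 0, 0, -0.7, 0.4, 1, 0, -0.7, 0.4, 2, 0, -0.7, 0.4, 3, 0, -0.7, 0.4, 3, 0]}}

```text
clock: 26.05
tcp_pos: [0.5736, 0.1147, 0.1572]
orientation: [1.671, -2.66, 0.0]
contact_force: [0.0, 0.4, -1.1]
grip_width: 0.0538
```

Run:
```python
from bench import r
o=r.get_obs();print(o["tcp_pos"],o["contact_force"],o["moment"])
```

```text
[0.57362985 0.11474357 0.15719337] [ 0.04599266  0.41677815 -1.05948625] [-0.00448191 -0.00498465  0.03208966]
```

{"op": "send_rows", "data": {"moves": [0, 0, 1, 0, 0, 0, 2, 0, 0, 0, 3, 0, 0, 0, 3, 0]}}

```text
clock: 26.55
tcp_pos: [0.5737, 0.115, 0.1548]
orientation: [-1.671, 2.66, 0.0]
contact_force: [-1.4, -0.7, 3.0]
grip_width: 0.0535
```

Run:
```python
from bench import r
o=r.get_obs();print(o["tcp_pos"],o["contact_force"],o["moment"])
```

```text
[0.57368394 0.11503252 0.15475318] [-1.42675264 -0.66183166  3.03409877] [-0.07838762  0.36026324 -0.02737301]
```

The nut rests on the start of the thread, with its foot at about 148 mm. Now I turn it clockwise (+ about the tool's z), lowering 14 mm per turn.

{"op": "send_rows", "data": {"moves": [0, 0, 0.4, 10, 0, 0, 0.8, 20, 0, 0, 1.2, 30, 0, 0, 1.6, 40, 0, 0, 1.6, 40]}}

```text
clock: 27.18
tcp_pos: [0.5741, 0.1147, 0.1531]
orientation: [-0.662, 3.07, -0.001]
contact_force: [0.2, -0.4, 4.0]
grip_width: 0.0536
```

Run:
```python
from bench import r
o=r.get_obs();print(o["tcp_pos"],o["contact_force"],o["moment"],o["joints"][6])
```

```text
[0.57409413 0.11468704 0.15314094] [ 0.17347358 -0.42384673  3.99116893] [-0.37884573  0.00855821 -0.03779366] 1.7977545786137716
```

{"op": "send_rows", "data": {"moves": [0, 0, 0.4, 10, 0, 0, 0.8, 20, 0, 0, 1.2, 30, 0, 0, 1.6, 40, 0, 0, 2.0, 50, 0, 0, 2.4, 60, 0, 0, 2.8, 70, 0, 0, 2.8, 70]}}

```text
clock: 28.18
tcp_pos: [0.5741, 0.1145, 0.1506]
orientation: [1.217, 2.895, -0.0]
contact_force: [-1.6, -1.4, 6.7]
grip_width: 0.0536
```

Run:
```python
from bench import r
o=r.get_obs();print(o["tcp_pos"],o["contact_force"],o["moment"],o["joints"][6])
```

```text
[0.57409185 0.11447117 0.1505943 ] [-1.64654834 -1.36604789  6.7340584 ] [-0.51633279  0.39650014 -0.03836174] 0.7339316863823104
```

{"op": "send_rows", "data": {"moves": [0, 0, 0.3, 10, 0, 0, 0.7, 20, 0, 0, 1.1, 30, 0, 0, 1.5, 40, 0, 0, 1.5, 40]}}

```text
clock: 28.8
tcp_pos: [0.5739, 0.1144, 0.149]
orientation: [2.134, 2.304, -0.0]
contact_force: [-2.6, -2.0, 8.4]
grip_width: 0.0541
```

Run:
```python
from h import *
from bench import r
o,f=look(r,"scene",17,c=[.576,.113,.15],w=60,h=60,sc=10)
print(o["moment"],o["joints"][6]); plan(o,o["tcp_pos"],0)
```

```text
clock 28.8 tcp [0.5739 0.1144 0.149 ] px [295.89 156.81] w 0.054110242722146956 F [-2.6 -2.   8.4]
[-0.45673759  0.46833441  0.02431842] 0.1448795397313023
yaw of jaw 4.4 shift [array([0., 0., 0.]), np.float64(4.4)] q7 0.145
```

View pics/scene17.png

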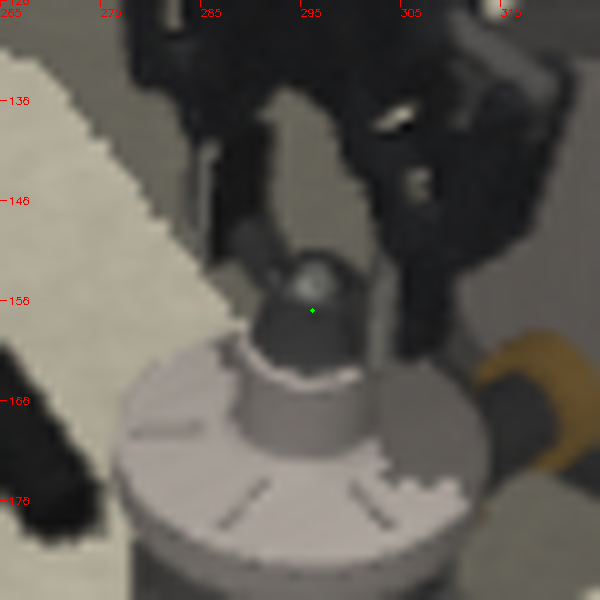

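{"op": "send_rows", "data": {"moves": [0, 0, 0.3, 8, 0, 0, 0.6, 16, 0, 0, 0.8, 24, 0, 0, 0.8, 24]}}

```text
clock: 29.35
tcp_pos: [0.574, 0.1145, 0.1481]
orientation: [2.567, 1.811, 0.0]
contact_force: [-1.3, -1.0, 6.8]
grip_width: 0.054
```

Run:
```python
from bench import r
for _ in range(3):
    o=r.get_obs();print(o["tcp_pos"],o["contact_force"],o["moment"],o["tau"][6])
```

```text
[0.57397263 0.11453569 0.14805888] [-1.30075732 -1.03056692  6.83123331] [-0.35268048  0.2770824  -0.04633446] -0.42983025312423706
[0.57397263 0.11453569 0.14805888] [-1.30075732 -1.03056692  6.83123331] [-0.35268048  0.2770824  -0.04633446] -0.42983025312423706
[0.57397263 0.11453569 0.14805888] [-1.30075732 -1.03056692  6.83123331] [-0.35268048  0.2770824  -0.04633446] -0.42983025312423706
```

{"op": "send_rows", "data": {"moves": [0, 0, 0.3, 6, 0, 0, 0.4, 12, 0, 0, 0.4, 12]}}

```text
clock: 29.72
tcp_pos: [0.5741, 0.1147, 0.148]
orientation: [2.742, 1.533, 0.001]
contact_force: [-2.4, -1.3, 9.9]
grip_width: 0.0536
```

Run:
```python
from bench import r
o=r.get_obs();print(o["tcp_pos"],o["contact_force"],o["moment"],o["tau"][6],o["joints"][6])
```

```text
[0.5740913  0.11471088 0.14799002] [-2.40568339 -1.3208396   9.93553123] [-0.26601968  0.48237432 -0.11568587] -0.24561946280300617 -0.37046902456754566
```

{"op": "send_rows", "data": {"moves": [0, 0, 0.2, 5, 0, 0, 0.3, 10, 0, 0, 0.3, 10]}}

```text
clock: 30.1
tcp_pos: [0.5738, 0.1144, 0.1479]
orientation: [-2.865, -1.289, 0.0]
contact_force: [-5.1, -1.4, 12.5]
grip_width: 0.0537
```

Run:
```python
from h import *
from bench import r
o,f=look(r,"scene",18,c=[.576,.113,.15],w=45,h=45,sc=13)
print(o["contact_force"],o["moment"],o["tau"][6]); plan(o,o["tcp_pos"],0)
B=np.array([.576,.1135]);
cv2.imwrite("pics/o18.png",draw(f,272,135,45,45,13,[(B,.141,.0155),(B,.161,.0135),(B,.164,.003)]))
```

```text
clock 30.1 tcp [0.5738 0.1144 0.1479] px [295.89 156.81] w 0.053685257424950186 F [-5.1 -1.4 12.5]
[-5.11996555 -1.39470115 12.52021271] [-0.35062164  0.93770503  0.02660109] -0.27284078299999237
yaw of jaw -41.6 shift [array([0., 0., 0.]), np.float64(-41.6)] q7 -0.511
```

View pics/o18.png

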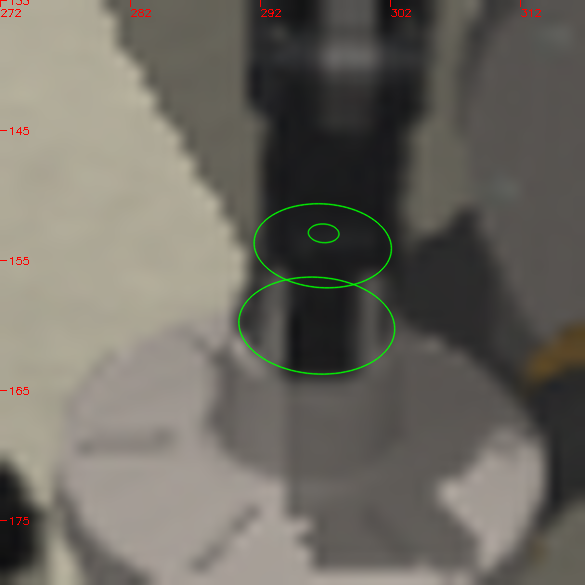

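Descent stopped at about 175° of turn (foot at about 141 mm), but no clear resisting moment showed. I'll release, back off and check the nut.

{"op": "send_rows", "data": {"moves": [0, 0, -1, 0, 0, 0, -1, 0, 0, 0, -1, 0, 0, 0, -10, 0, 0, 0, -30, 0, 0, 0, -60, 0, 0, 0, -70, 0], "hand": 0}}

```text
clock: 31.02
tcp_pos: [0.5749, 0.1148, 0.2197]
orientation: [2.867, 1.284, 0.006]
contact_force: [0.3, -0.9, 0.2]
grip_width: 0.0852
```

Run:
```python
from h import *
from bench import r
o,f=look(r,"scene",19,c=[.576,.113,.15],w=45,h=45,sc=13)
print(o["moment"],o["tau"][6],o["joints"][6])
B=np.array([.576,.1135]);
cv2.imwrite("pics/o19.png",draw(f,272,135,45,45,13,[(B,.141,.0155)]))
for a,b in (((0,0),(0,0)),): pass
```

```text
clock 31.025 tcp [0.5749 0.1148 0.2197] px [295.89 156.81] w 0.0852297154167437 F [ 0.3 -0.9  0.2]
[-0.02383172 -0.01351527 -0.02451261] -0.006009734206600115 -0.581427594182887
```

View pics/o19.png

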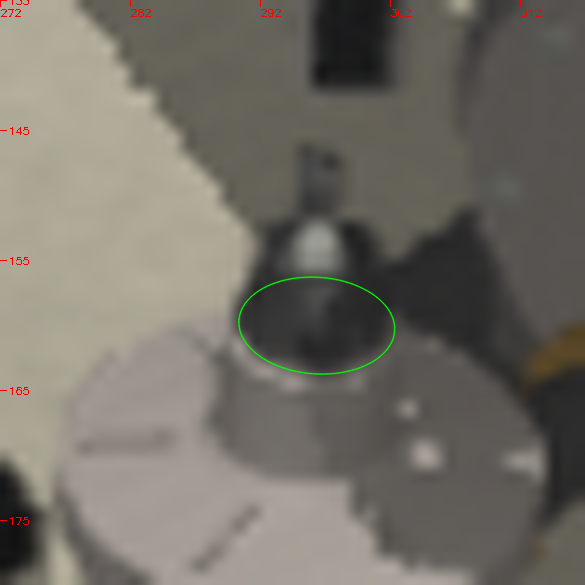

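View pics/scene19.png

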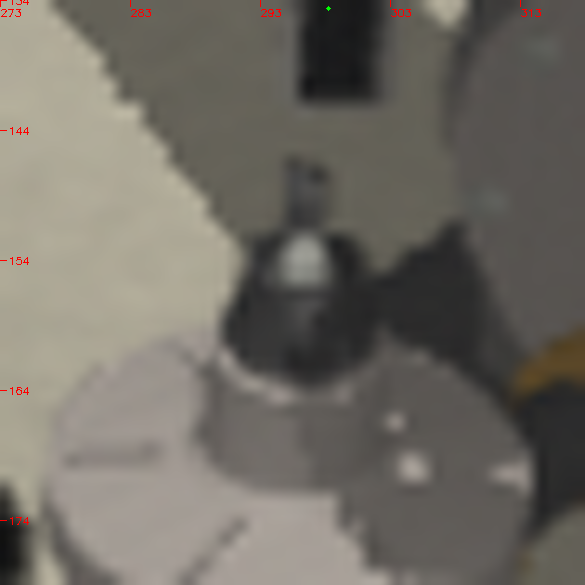

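Run:
```python
from h import *
f=ld("scene",19)
im=crop(f,272,125,50,45,15)
B=np.array([.5762,.1135])
for zf,col in ((.141,(0,255,0)),):
  for ang,c in ((160,(0,0,255)),(150,(0,255,255)),(139,(0,255,0)),(130,(255,0,0))):
    a=np.radians(ang); d=np.array([np.cos(a),np.sin(a)]); n=np.array([-d[1],d[0]])
    P=[np.r_[B+d*.0275+n*s*.004,zf+h] for s,h in((-1,.007),(1,.007),(1,.027),(-1,.027))]
    q=((proj(f,P)-[272,125]+.5)*15).astype(int); cv2.polylines(im,[q.reshape(-1,1,2)],True,c,1)
q=((proj(f,circ(B,.141,.0155))-[272,125]+.5)*15).astype(int); cv2.polylines(im,[q.reshape(-1,1,2)],True,(255,255,0),1)
cv2.imwrite("pics/o20.png",im)
```

```text
(no output)
```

View pics/o20.png

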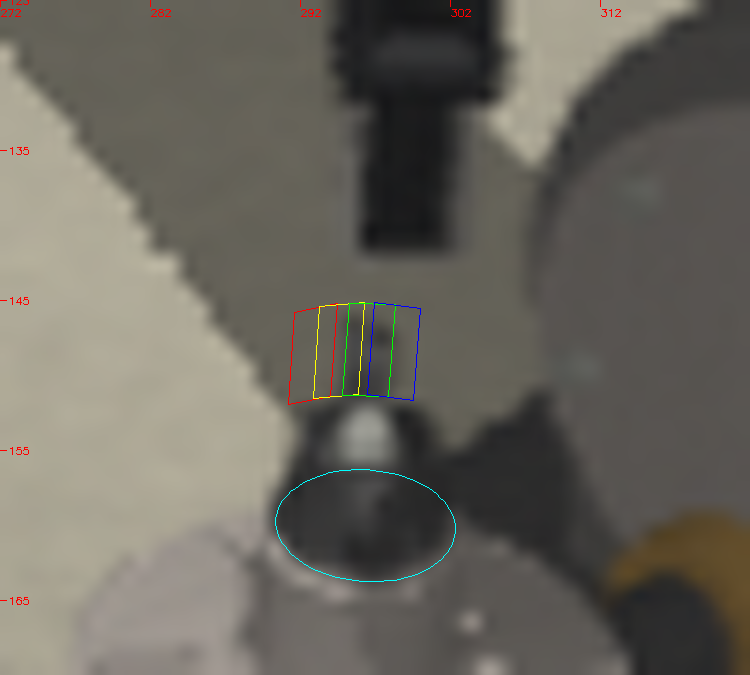

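The far wing fits 139°, so the nut followed the gripper through the whole turn without slipping. I'll re-grip and turn on until the moment rises.

{"op": "send_rows", "data": {"moves": [0, 0, 25, 0, 0, 0, 50, 0, 0, 0, 66, 0, 0, 0, 70.5, 0, 0, 0, 70.5, 0]}}

```text
clock: 31.7
tcp_pos: [0.5738, 0.1148, 0.1466]
orientation: [2.867, 1.284, 0.0]
contact_force: [0.4, -0.6, 0.2]
grip_width: 0.0856
```

{"op": "send_rows", "data": {"moves": [0, 0, 0, 0, 0, 0, 0, 0, 0, 0, 0, 0, 0, 0, 0, 0, 0, 0, 0, 0], "hand": 1, "newtons": 60}}

```text
clock: 32.33
tcp_pos: [0.5742, 0.1149, 0.1476]
orientation: [-2.867, -1.284, -0.003]
contact_force: [-1.1, -1.0, 4.9]
grip_width: 0.0532
```

Run:
```python
from bench import r
o=r.get_obs();print(o["tcp_pos"],o["contact_force"],o["moment"],o["tau"][6],o["joints"][6])
```

```text
[0.57422644 0.11491412 0.14755813] [-1.08488166 -0.9643538   4.91770936] [-0.0266627   0.2457538   0.01293822] 0.023300278116948903 -0.5137717223118732
```

{"op": "send_rows", "data": {"moves": [0, 0, 0.1, 5, 0, 0, 0.2, 10, 0, 0, 0.2, 10]}}

```text
clock: 32.7
tcp_pos: [0.5739, 0.1144, 0.1475]
orientation: [2.968, 1.029, 0.001]
contact_force: [-3.7, -1.7, 9.4]
grip_width: 0.0533
```

Run:
```python
from bench import r
o=r.get_obs();print(o["tcp_pos"],o["contact_force"],o["moment"],o["tau"][6],o["joints"][6])
```

```text
[0.57385703 0.1143935  0.14748991] [-3.72157799 -1.69652173  9.41535241] [-0.35237361  0.72506587  0.12968861] -0.43485171161592007 -0.6548678412327374
```

{"op": "send_rows", "data": {"moves": [0, 0, 0, 4, 0, 0, 0, 8, 0, 0, 0, 8]}}

```text
clock: 33.08
tcp_pos: [0.5736, 0.1141, 0.1474]
orientation: [3.032, 0.82, -0.0]
contact_force: [-3.8, -2.1, 9.5]
grip_width: 0.0535
```

Run:
```python
from bench import r
o=r.get_obs();print(o["tcp_pos"],o["contact_force"],o["moment"],o["tau"][6],o["joints"][6],o["grip_width"])
```

```text
[0.57356486 0.1140943  0.14742834] [-3.84367364 -2.06435512  9.54652285] [-0.53921696  0.95572229  0.33065573] -0.5467571318149567 -0.7668917225729058 0.053459182515745815
```

{"op": "send_rows", "data": {"moves": [0, 0, 0, 3, 0, 0, 0, 3]}}

```text
clock: 33.33
tcp_pos: [0.5735, 0.1141, 0.1474]
orientation: [3.053, 0.741, -0.001]
contact_force: [-4.5, -2.5, 9.4]
grip_width: 0.0531
```

Run:
```python
from bench import r
o=r.get_obs();print(o["tcp_pos"],o["contact_force"],o["moment"],o["tau"][6],o["joints"][6],o["grip_width"])
```

```text
[0.57345731 0.11405727 0.14741688] [-4.54943687 -2.49057555  9.44387793] [-0.54933545  0.96075675  0.44994988] -0.630987323820591 -0.8086649492538839 0.053123641941948664
```

The resisting moment has risen steadily, 0.13 → 0.33 → 0.45 N m, with no further descent, so the nut is snug. I'll release and retreat.

{"op": "send_rows", "data": {"moves": [0, 0, 0, 0, 0, 0, 0, 0, 0, 0, -1, 0, 0, 0, -10, 0, 0, 0, -30, 0, 0, 0, -65, 0, 0, 0, -110, 0, 0, 0, -130, 0], "hand": 0}}

```text
clock: 34.33
tcp_pos: [0.5748, 0.1144, 0.2798]
orientation: [-3.053, -0.74, -0.007]
contact_force: [0.7, 0.5, 0.6]
grip_width: 0.0854
```

Run:
```python
from h import *
from bench import r
o=r.get_obs(); R=Ro.from_rotvec(o["orientation"]).as_matrix(); print(o["tcp_pos"]); plan(o,[.47,-.1,.28])
```

```text
[0.57479626 0.1144395  0.27977747]
yaw of jaw -62.8 shift [array([-191.3,  142.7,   -0.9])] q7 -0.926
```

{"op": "send_rows", "data": {"moves": [-30, 22, 0, 0, -70, 52, 0, 0, -115, 86, 0, 0, -160, 119, 0, 0, -191, 143, 0, 0, -191, 143, 0, 0]}}

```text
clock: 35.08
tcp_pos: [0.4676, -0.1026, 0.2765]
orientation: [-3.053, -0.731, -0.001]
contact_force: [-0.3, 0.7, -0.2]
grip_width: 0.0857
```

Run:
```python
from h import *
from bench import r
o,f=look(r,"scene",21,c=[.576,.113,.13],w=60,h=60,sc=10)
cv2.imwrite("pics/full21.png",cv2.resize(f["img"][:,:,::-1],(800,600)))
B=np.array([.5762,.1133])
cv2.imwrite("pics/o21.png",draw(f,270,130,55,55,10,[(B,.141,.0155),(B,.093,.0495),(B,.109,.0495),(B,.164,.003)]))
f=r.grab_frame("top"); cv2.imwrite("pics/top21.png",cv2.resize(f["img"][:,:,::-1],(800,600)))
```

```text
clock 35.075 tcp [ 0.4676 -0.1026  0.2765] px [295.44 162.86] w 0.08571976776548927 F [-0.3  0.7 -0.2]
```

View pics/full21.png

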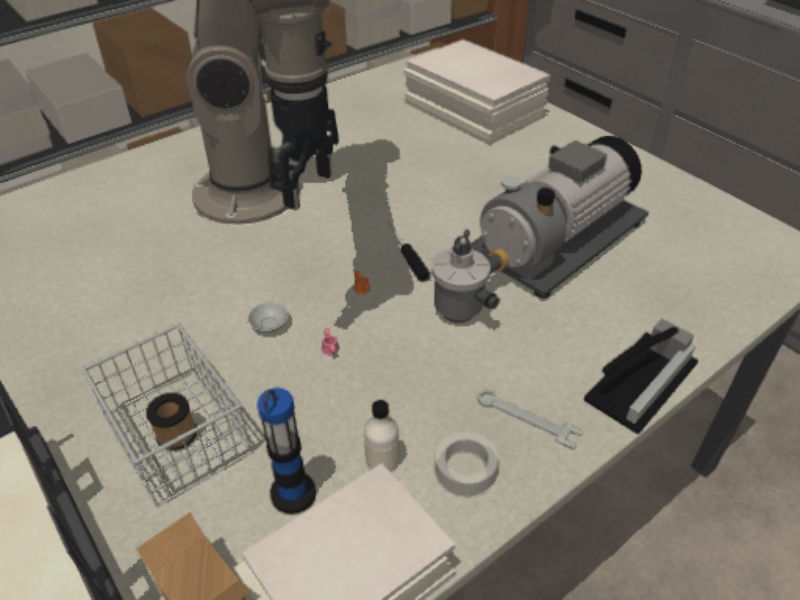

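View pics/o21.png

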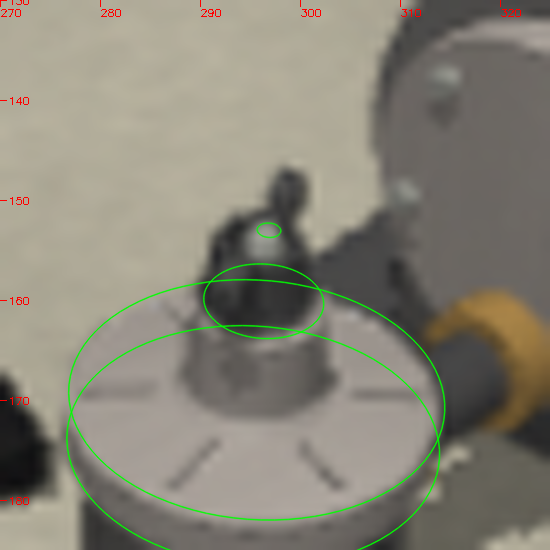

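View pics/top21.png

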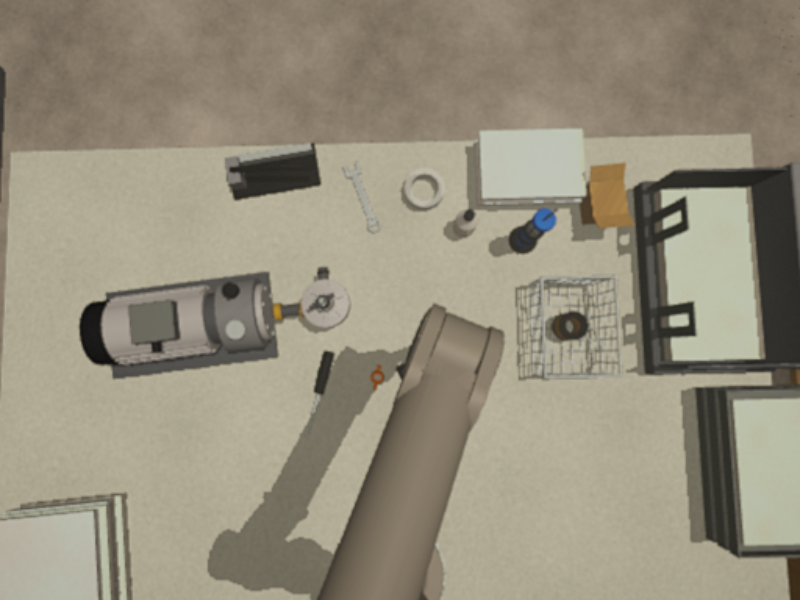

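The last pictures show:
- **Element:** in the basket, at (172,420) in the scene view.
- **Lid:** flush, at (461,268).
- **Nut:** foot on the hub, at about (296,162) px in the crop.
- **Bottle and light:** both standing, at (381,437) and (285,450).

Everything checks out, so I'm handing in.

Run:
```python
from bench import r
print(r.hand_in())
```

```text
the job is handed in; nothing more can be done
None
```

The job is done in the order asked and handed in at about 35 s on the robot's clock. The clogged element is in the wire basket. The lid was lowered over the stud until it sat on the rim. The steel wing nut went onto the stud and was turned about 217° clockwise (0.6 turn), with one re-grip.

**Last checks:**
- The scene picture shows the lid level at its home height and the nut's foot at the hub top, 141 mm, to within about 0.5 mm.
- After the re-grip, the resisting moment rose steadily, 0.13 → 0.33 → 0.45 N m, with no further descent, so the nut is snug.
- The oil bottle and work light are standing, and the gripper is clear and open.

**What disagreed:**
- The two cameras differed by about 5–6 mm in x. I worked mainly from the scene camera, which matched the fingertip to about 1 mm.
- The stud still turned out about 2–3 mm from where the scene camera put it. I corrected this from side forces of under 6 N.
- Before the re-grip, the nut's descent stopped about 20° before any moment showed. The pictures confirmed the nut had turned with the gripper, so I kept turning until the moment rose.
- At the end the last joint's torque read 0.63 N m against 0.45 N m at the wrist; both are within the 0.1–1 N m counted as snug.

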